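Hang the thimble basket to drain

TASK

Take the larger S-hook from the small hook stand and hang it on the cross rod of the frame, near the rod's middle, over the drip tray. Then lift the wire basket out of the tall glass beaker, where only its loop can be reached, stand it on the drip tray and let go, so that you can take it again by its stem and hang its loop on the lower curl of the S-hook, hanging freely above the tray. Keep the basket upright, do not knock over or shove the beaker, and leave the small S-hook and the other ware where they are.

Things in the scene. Friction and masses are not known exactly. Their poses are not given: they have to be found in the camera images.
- hook_mid (a point): Larger S-hook, 128 mm tall, of 8 mm round steel bar, 0.09 kg. Point: its middle. It lies in its own x-z plane: z up, x to the side where the upper curl is open, y across. Both curls: centre-line radius 22 mm, centres 38 mm above and below the middle; a straight slanting shank joins (x,z) = (-18,25) to (18,-25) mm. It starts hanging on the stand's rod, x away from the robot, more or less
- small_hook_mid (a point): The smaller S-hook, 77 mm tall of 5 mm bar, hanging on the same stand's rod 80 mm from the larger one, on either side of it; to be left there. Point: its middle. Same axes as the larger one
- stand_rod (a point): Hook stand (fixed): level rod, 12 mm thick, axis 155 mm above the bench, along this frame's y; x level across it. Point: on the axis, half-way between the two hooks (y = -40 and +40 mm, either order). Rod from y = -142 to +73 mm; a clamp and a 210 mm high upright at y = -120 mm. Base plate 100 x 210 x 10 mm
- rail_mid (a point): Support frame (fixed): level cross rod, 12 mm thick, axis 330 mm above the bench, along this frame's y. Point: middle of the rod, on its axis; x level across it, away from the robot. Clamps 30 mm wide and uprights 400 mm high at y = -220 and +220 mm; free between them
- tray: Drip tray (fixed) under the cross rod: 220 (x) x 200 (y) mm, 15 mm high, wall and floor 3 mm thick. Origin: centre of its underside, 60 mm to the robot's side (-x) of the cross rod; its axes are parallel to those of the cross rod
- basket_mid (a point): Steel wire basket with four white thimbles fixed in it, 0.18 kg: round, 62 mm wide, 42 mm high; above it on the axis an upright stem 10 mm thick, 42 to 121 mm above the underside, then a closed loop to 171 mm. Point: on the stem, 86 mm above the underside; z up, the loop lies in the y-z plane. It starts in the tall beaker, off centre by up to 9 mm, turned any way; only the loop stands out
- basket_loop (a point): Point on the basket: inner side of the loop's crown, 168.5 mm above the basket's underside. The loop is flat steel strip, 8 mm wide (x), 3 mm thick: 35 mm wide over all, round crown (radius 16 mm), straight sides, V below. Inside it is 29 mm wide and, on the axis, free from 125 to 168 mm above the underside
- hook_low (a point): Point on the larger S-hook 56 mm below its middle, on the inside of the lower curl's lowest place: the crown of a hung loop rests here. Bar centre line of the lower curl, from the hook's middle: tip (x,z) = (-22,-36) mm pointing up, lowest (0,-60), closed side (22,-38)
- beaker_mid (a point): Tall glass beaker (loose, 0.35 kg): outer diameter 94 mm, 128 mm high, wall 3.5 mm, floor 4 mm. Point: its centre, 64 mm above the bench. Empty but for the basket
- hook_seat (a point): Point on the larger S-hook 50 mm above its middle, just under the upper curl's crown: where the axis of a 12 mm rod lies when it hangs. Bar centre line of the upper curl, from the middle: tip (x,z) = (22,36) mm, crown (0,60), closed side (-22,38), where the bar is upright and can be held
- flask: Conical glass flask, 74 mm wide, 116 mm high, a bystander. Origin: centre of its underside
- wash_bottle: White plastic bottle, 60 mm wide, 160 mm high, a bystander. Origin: centre of its underside
- sample_jar: Amber jar with a white lid, 64 mm wide, 90 mm high, a bystander. Origin: centre of its underside
- small_beaker: Small glass beaker, 60 mm wide, 60 mm high, a bystander. Origin: centre of its underside
- petri_dish: Covered glass dish, 82 mm wide, 18 mm high, a bystander. Origin: centre of its underside
- crucible: White crucible, 40 mm wide, 34 mm high, a bystander. Origin: centre of its underside
- spatula: Steel laboratory spatula lying flat, 152 mm long, 7 mm thick rod with flat ends, a bystander. Origin: its middle
Not all that is in view belongs to the job. Leave any blue or purple look-alike of the part that bears basket_mid alone. Leave any green look-alike of the part that bears beaker_mid alone.

How it is judged:
On the way, in this order (a step that is already met when the one before it is completed fails the run):
1. the larger S-hook hangs by its upper curl on the cross rod, within 90 mm of its middle, released (distance between hook_seat and rail_mid below 0.09 m and x of hook_seat in the frame of rail_mid between -0.012 and 0.012 m and z of hook_seat in the frame of rail_mid between -0.008 and 0.008 m and angle between hook_mid's own z axis and vertical below 0.3 rad and contact force between hook and frame above 0.2 N and contact force between the fingers and hook below 0.05 N), for 0.3 s.
2. the basket stands upright on the drip tray, out of the beaker, released (contact force between basket and tray above 0.5 N and angle between basket_mid's own z axis and vertical below 0.08 rad and contact force between the fingers and basket below 0.05 N and linear speed of basket below 0.03 m/s), for 0.3 s.
At the end, for the whole second after the job is handed in: The larger S-hook hangs on the cross rod (seated within 12 mm, upright within 0.3 rad, within 90 mm of the rod's middle). The basket's loop hangs in the lowest place of its lower curl (within 12 mm), clear of the tray, within 0.2 rad of upright, nearly at rest. The beaker stands upright (distance between hook_seat and rail_mid below 0.09 m and x of hook_seat in the frame of rail_mid between -0.012 and 0.012 m and z of hook_seat in the frame of rail_mid between -0.008 and 0.008 m and angle between hook_mid's own z axis and vertical below 0.3 rad and x of basket_loop in the frame of hook_low between -0.012 and 0.012 m and y of basket_loop in the frame of hook_low between -0.008 and 0.008 m and z of basket_loop in the frame of hook_low between -0.008 and 0.008 m and contact force between hook and frame above 1 N and contact force between basket and hook above 0.6 N and contact force between basket and tray below 0.05 N and angle between basket_mid's own z axis and vertical below 0.2 rad and linear speed of each of basket, hook below 0.05 m/s and angular speed of basket below 0.8 rad/s and angle between beaker_mid's own z axis and vertical below 0.1 rad and height (world z) of beaker_mid below 0.07 m); the robot touches nothing.
It fails at once if the basket is tipped over (more than 0.6 rad) (angle between basket_mid's own z axis and vertical above 0.6 rad).
It fails at once if the tall beaker is knocked over (tilted more than 0.4 rad) or pushed more than 50 mm (angle between beaker_mid's own z axis and vertical above 0.4 rad or distance of beaker_mid from where it was at the start of the episode above 0.05 m).
It fails at once if the small S-hook is taken away or knocked off (moved more than 50 mm) (distance of small_hook_mid from where it was at the start of the episode above 0.05 m).
It fails at once if other ware is pushed more than 30 mm (distance of any of flask, wash_bottle, sample_jar, small_beaker, petri_dish, crucible, spatula from where it was at the start of the episode above 0.03 m).
It also fails if it takes over 72 s, if anything falls off the work surface, if the arm or the gripper's body presses on something with over 40 N, if the wrist force passes 120 N, or if a joint passes its speed limit or range.

ROBOT

A 6-joint arm with a two-finger parallel gripper is mounted at the origin on the work surface. World frame = base frame: x ahead of the robot, y to its left, z up, the work surface at z = 0. Lengths are in m, angles in rad, forces in N, time in s.
With the tool pointing down it reaches from about 0.425 to 0.95 m from the base axis. Payload 14.7 kg.
Tool frame: the origin (TCP) lies at the very end of the fingers, on their centre line; the grasp point (between the pads) lies robot.hold_point_z behind it (robot.hold_point_z is the distance from the TCP to the grasp point, in m); z points along the fingers, y is the direction in which the jaws open and shut (so a half turn about z gives the same grasp; the last joint's range is limited). The gripper opens to 85 mm and grips with 20 to 120 N. Pads are 22 mm wide; open, the fingers measure 114 mm over their backs; the gripper's body (76 mm by 85 mm) begins 54 mm behind the grasp point. The pads swing forward as they close: fully open they stand 13 mm farther back than shut.
Start: joints at [-1.287, 0.48, 1.596, -0, 1.065, -0.047], TCP at [0.211, -0.615, 0.231] pointing down, gripper open.
Joint ranges: [-2.75, 2.75], [-0.82, 2.05], [0.23, 2.67], [-1.56, 4.7], [0.09, 2.69], [-2.92, 2.92]. Speed limits (rad/s): [1.89, 1.89, 2.39, 3.01, 3.01, 3.01].

INTERFACE

Orientations are given as [roll, pitch, yaw] about the fixed x, y, z axes, in that order (R = Rz(yaw) Ry(pitch) Rx(roll)).
In Python, from workcell import robot gives the robot as it stands.
- The arm moves only by the tool send_rows, never from a script. Its arguments are lists of equal length, an entry for each row: "delta_pos": the shift along the tool's x, y, z in mm, a list of three; "twist": the turn, a rotation vector about the tool's x, y, z in degrees, a list of three. A call has 1 to 12 rows; each row shifts and turns the commanded pose from where the row before left it, along the tool's axes as they then stand; what a row does not reach is not made up. A row lasts 1/12 s, in which the tool goes at most 41.7 mm and 7.16 degrees, less where a joint would pass 70% of its speed; a pose out of reach is approached as far as the arm can. A call with a gripper value outside its range is refused whole. "fingers" is the opening, from 0 (shut) to 1 (fully open), set as the call begins (left out, the last holds). The fingers move at their own pace and stop on an object; "squeeze" is the grip in N (left out, the last holds). Time passes only in rows, so rows that do not move let the fingers close. It gives the time, the measured TCP pose, the force and the opening at its end, in the units of the state.
- robot.get_state(): the state, without advancing time (a new reading comes with each control period).
- robot.grab_frame(name): name is "scene" or "side" or "wrist"; returns the picture (420x560x3 uint8, red, green, blue); there is no depth.
- robot.camera_info(name): a dict with "vfov" (degrees; the focal length in pixels is half the picture's height over the tangent of half this angle, whatever the lens; pixels are square), "cx", "cy" (the principal point, pixels), "R" (3x3) and "t" (3): a world point X has camera coordinates R X + t. Camera axes: x right, y down, z forward; pixel columns grow to the right and rows downward; lengths in m; the calibration is good to about 2 mm. A picture is of the moment at which its call begins: read the wrist's pose just before it. camera_info takes no time and is no camera call; for the wrist camera it gives the pose at the moment of the call.
- robot.sign_off(): hands the job in, once; it reports no verdict.
The state is a dict: "t": time; "qpos": joint angles; "joint_vel": joint speeds; "joint_efforts": joint torques, N m; "position": TCP position; "tcp_rot": TCP orientation; "wrist_force": force on the tool from outside, world axes, zero at the start; "torque": the same for the moment, N m; "width": finger opening in m.
Only numpy, scipy, OpenCV 4.12 (cv2) and the standard library are available. Lean on these libraries where they do the work, as an engineer would, in place of code of your own. Each camera call takes 0.05 s, during which the arm holds its last target.

## Working session

There is one attempt and no reset: what is moved stays moved. The work goes in short steps, Python scripts to look and compute and a tool call to move; the robot and the scene stay as the last step left them, time stands still between calls to the robot, and variables do not carry over. Pictures are saved under pics/ and viewed, and the job is handed in when it is done.

Besides the shell and the picture viewer there is one more tool, called after "Emit:" by a JSON object that holds its "op" and its "data". send_rows: Moves the arm, as the interface text tells. Its arguments: {"type":"object","properties":{"delta_pos":{"type":"array","items":{"type":"array","items":{"type":"number"}}},"twist":{"type":"array","items":{"type":"array","items":{"type":"number"}}},"fingers":{"type":"number"},"squeeze":{"type":"number"}},"required":["delta_pos","twist"]}

```bash
ls; mkdir -p pics; cat > h.py <<'E'
import numpy as np, cv2, json
from workcell import robot
def cam(n):
    c=robot.camera_info(n); f=210/np.tan(np.radians(c['vfov'])/2)
    return dict(f=f,cx=c['cx'],cy=c['cy'],R=np.array(c['R']),t=np.array(c['t']),info=c)
def proj(c,X):
    p=c['R']@np.array(X,float)+c['t']; return c['f']*p[0]/p[2]+c['cx'],c['f']*p[1]/p[2]+c['cy']
def ray(c,u,v):
    d=c['R'].T@np.array([(u-c['cx'])/c['f'],(v-c['cy'])/c['f'],1]); o=-c['R'].T@c['t']; return o,d/np.linalg.norm(d)
def atz(c,u,v,z):
    o,d=ray(c,u,v); return o+d*(z-o[2])/d[2]
def tri(obs):
    A=np.zeros((3,3));b=np.zeros(3);rs=[]
    for c,u,v in obs:
        o,d=ray(c,u,v);P=np.eye(3)-np.outer(d,d);A+=P;b+=P@o;rs.append((o,d))
    X=np.linalg.solve(A,b)
    return X,[np.linalg.norm((np.eye(3)-np.outer(d,d))@(X-o)) for o,d in rs]
def snap(n,fn):
    c=cam(n); im=robot.grab_frame(n); cv2.imwrite('pics/'+fn+'.png',im[...,::-1]); 
    import pickle; pickle.dump(c,open('pics/'+fn+'.pkl','wb')); return c,im
def load(fn):
    import pickle; return pickle.load(open('pics/'+fn+'.pkl','rb'))
def crop(fn,u0,v0,u1,v1,s,out):
    im=cv2.imread('pics/'+fn+'.png')[v0:v1,u0:u1]; cv2.imwrite('pics/'+out+'.png',cv2.resize(im,None,fx=s,fy=s,interpolation=cv2.INTER_CUBIC))
E
python3 - <<'E'
from h import *
for n in ('scene','side','wrist'):
    c,_=snap(n,n+'0'); print(n,c['info'])
print(robot.get_state(), robot.hold_point_z, [a for a in dir(robot) if a[0]!='_'])
E
```

```text
pics
scene {'vfov': 53.31934288092688, 'cx': 280.9756338134706, 'cy': 208.01725788848546, 'R': array([[ 0.5055845 ,  0.86269359, -0.0120032 ],
       [ 0.53818814, -0.32621971, -0.77713205],
       [-0.67434252,  0.38644594, -0.62922309]]), 't': array([-0.28501174, -0.12099828,  1.61431682])}
side {'vfov': 42.46968821692493, 'cx': 280.4517380625738, 'cy': 213.12999740118042, 'R': array([[-0.9339278 , -0.35726689, -0.01180019],
       [-0.2564631 ,  0.69268267, -0.67410488],
       [ 0.24900914, -0.62653897, -0.73854138]]), 't': array([0.53263665, 0.27437475, 1.79973045])}
wrist {'vfov': 61.49458212824736, 'cx': 279.51227959559554, 'cy': 210.99241426528937, 'R': array([[ 3.23273932e-01, -9.46304964e-01, -9.38362776e-04],
       [-9.11654530e-01, -3.11702325e-01,  2.67820235e-01],
       [-2.53732107e-01, -8.57238378e-02, -9.63468443e-01]]), 't': array([-0.64924886, -0.03390184,  0.37832879])}
{'t': 0.15, 'qpos': array([-1.28661710e+00,  4.80704646e-01,  1.59674037e+00,  1.26011394e-05,
        1.06510949e+00, -4.66186400e-02]), 'joint_vel': array([ 0.0008757 , -0.00185117, -0.00231413, -0.00228881, -0.00174329,
        0.00138129]), 'joint_efforts': array([ 1.13899881e-03, -9.51152086e+01, -4.30459499e+01, -3.80440370e-04,
        8.00838636e-03, -1.71189868e-05]), 'position': array([ 0.21103987, -0.61444375,  0.23080469]), 'tcp_rot': array([-3.14063236e+00, -5.58300616e-05,  3.30791734e-01]), 'wrist_force': array([ 0.07632179, -0.32039123,  0.60495026]), 'torque': array([ 0.01852571, -0.00762286,  0.01327691]), 'width': 0.08539146453125616} 0.0187 ['Unreachable', 'camera_info', 'get_state', 'grab_frame', 'hold_point_z', 'sign_off']
```

View pics/scene0.png

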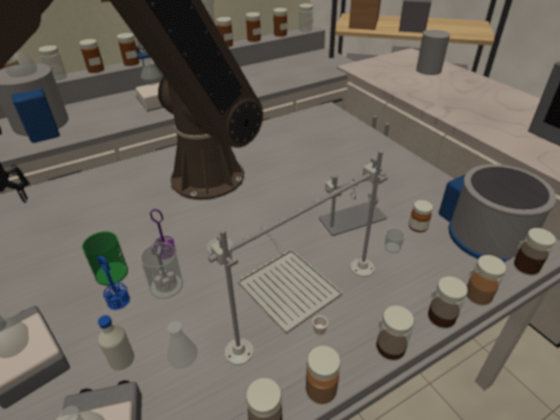

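View pics/side0.png

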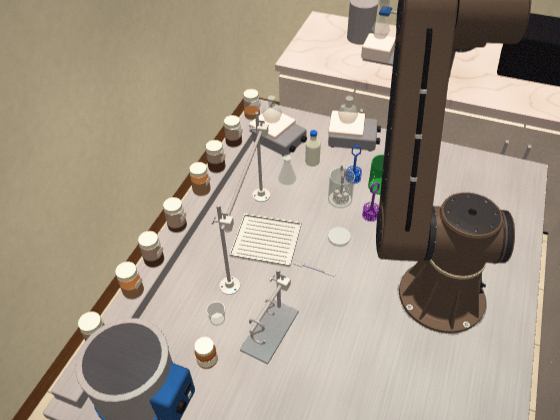

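View pics/wrist0.png

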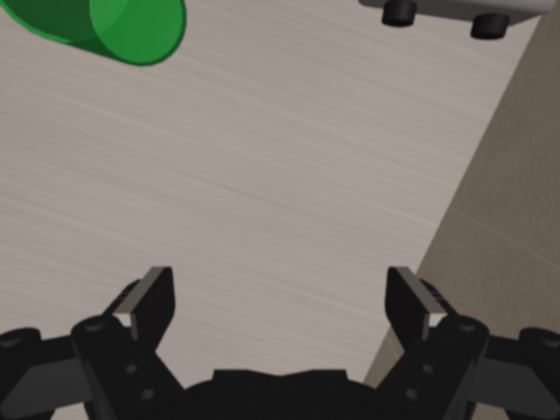

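```bash
python3 - <<'E'
from h import *
crop('scene0',70,190,230,370,4,'c1'); crop('scene0',210,140,410,280,4,'c2')
crop('side0',190,250,350,370,5,'c3'); crop('side0',190,90,410,260,3.6,'c4')
E
```

```text
(no output)
```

View pics/c1.png

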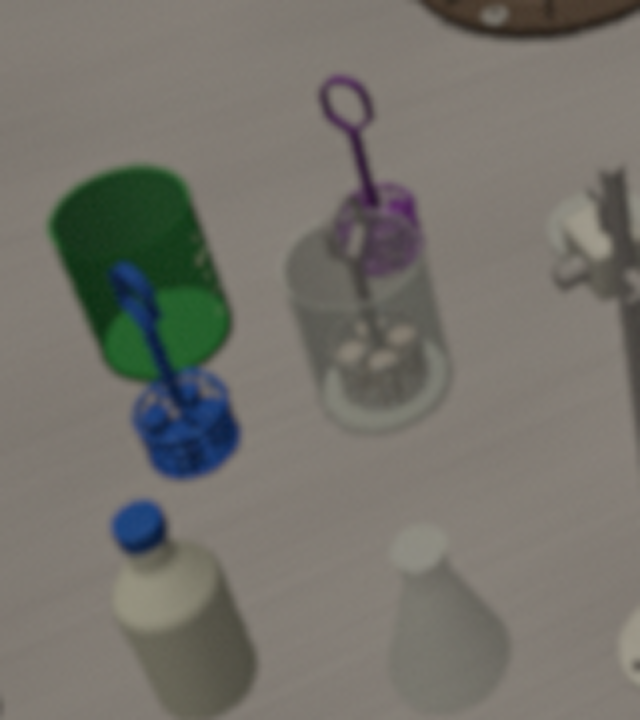

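View pics/c2.png

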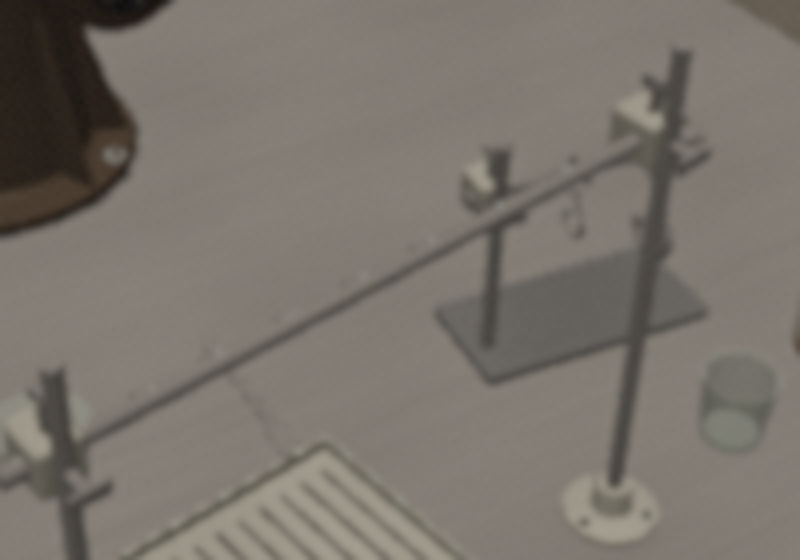

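View pics/c3.png

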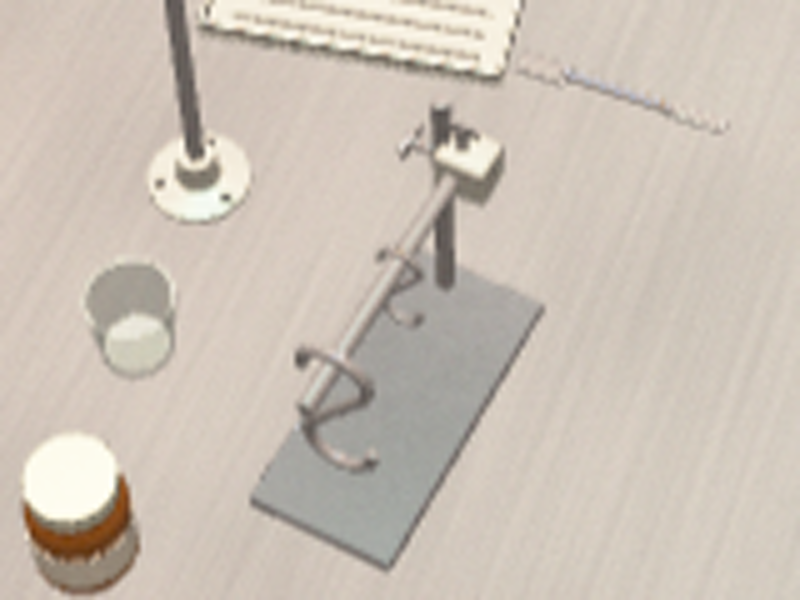

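View pics/c4.png

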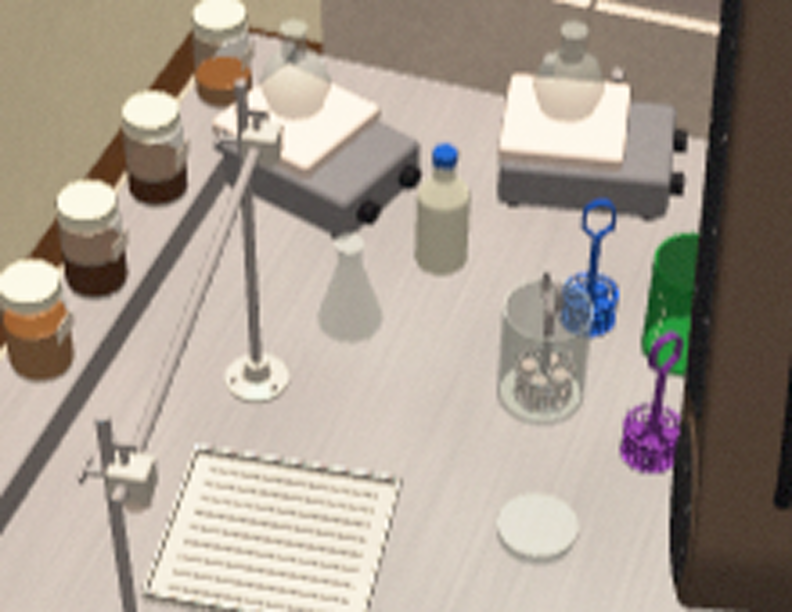

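```bash
python3 - <<'E'
from h import *
np.set_printoptions(precision=4,suppress=True)
S=load('scene0');D=load('side0')
# rail clamps ends at z=.33
def s3(u,v): return 190+u/5,250+v/5
def s4(u,v): return 190+u/3.6,90+v/3.6
def c1(u,v): return 70+u/4,190+v/4
def c2(u,v): return 210+u/4,140+v/4
print('beaker base', atz(S,*c1(387,395),0.0), atz(D,*s4(541,390),0))
print('beaker rim', atz(S,*c1(355,262),.128), atz(D,*s4(545,313),.128))
print('loop top', tri([(S,*c1(358,198)),(D,*s4(547,276))]))
print('blue base',atz(D,*s4(590,320),0),'purple',atz(D,*s4(652,455),0),'green',atz(S,*c1(168,335),0),'petri',atz(D,*s4(538,525),.01))
print('wash',atz(D,*s4(441,258),0),'flask',atz(D,*s4(350,320),0))
print('posts', atz(D,*s4(258,378),0.01),atz(D,*s3(198,185),0.01),atz(S,*c2(612,505),.01),atz(S,238,350,.01))
print('rail ends', atz(S,*c2(640,150),.33),atz(S,*c2(85,440),.33),atz(D,*s4(250,155),.33),atz(D,*s4(140,450),.33))
t=[atz(D,*s4(*p),.015) for p in ((200,450),(401,482),(365,610))]+[atz(D,*s4(147,597),.015)]; print('tray',t, )
print('tray scene',[atz(S,*p,.015) for p in ((290,252),(340,291),(290,327),(239,289))])
print('stand plate',[atz(D,*s3(*p),.01) for p in ((252,500),(388,568),(544,308))])
print('stand rod end',atz(D,*s3(306,408),.155),'clampend',atz(D,*s3(450,185),.155))
print('big: crown',atz(D,*s3(315,372),.155),'small',atz(D,*s3(395,258),.155))
print('upright stand',atz(D,*s3(446,288),.01),'small bk',atz(D,*s3(135,350),0),'jar',atz(D,*s3(85,570),0), 'spat',atz(D,*s3(525,65),0),atz(D,*s3(725,128),0))
E
```

```text
beaker base [ 0.4593 -0.3134  0.    ] [ 0.4414 -0.316   0.    ]
beaker rim [ 0.4554 -0.3097  0.128 ] [ 0.4421 -0.3016  0.128 ]
loop top (array([ 0.4463, -0.2991,  0.1765]), [np.float64(0.004387823501517914), np.float64(0.004387823501517819)])
blue base [ 0.4213 -0.4395  0.    ] purple [ 0.3051 -0.2654  0.    ] green [ 0.3211 -0.4338  0.    ] petri [ 0.3877 -0.1236  0.01  ]
wash [ 0.6108 -0.4796  0.    ] flask [ 0.6736 -0.3465  0.    ]
posts [ 0.732  -0.2176  0.01  ] [0.6692 0.2207 0.01  ] [0.6836 0.209  0.01  ] [ 0.7441 -0.2269  0.01  ]
rail ends [0.6779 0.1901 0.33  ] [ 0.7307 -0.2081  0.33  ] [ 0.7227 -0.2064  0.33  ] [0.6623 0.1783 0.33  ]
tray [array([ 0.747 , -0.0948,  0.015 ]), array([ 0.5353, -0.1258,  0.015 ]), array([0.513 , 0.0423, 0.015 ]), array([0.7184, 0.1017, 0.015 ])]
tray scene [array([0.5271, 0.0535, 0.015 ]), array([0.7269, 0.0928, 0.015 ]), array([ 0.7558, -0.0858,  0.015 ]), array([ 0.5774, -0.1428,  0.015 ])]
stand plate [array([0.5408, 0.4218, 0.01  ]), array([0.4456, 0.4343, 0.01  ]), array([0.4186, 0.2297, 0.01  ])]
stand rod end [0.4948 0.4258 0.155 ] clampend [0.4726 0.2541 0.155 ]
big: crown [0.4991 0.4024 0.155 ] small [0.4846 0.3144 0.155 ]
upright stand [0.4836 0.2378 0.01  ] small bk [ 0.6575  0.346  -0.    ] jar [0.6198 0.4957 0.    ] spat [0.4996 0.0417 0.    ] [0.3523 0.0446 0.    ]
```

```bash
cat >> h.py <<'E'
from scipy.spatial.transform import Rotation as Ro
np.set_printoptions(precision=4,suppress=True)
def pose(s=None):
    s=s or robot.get_state(); return np.array(s['position']),Ro.from_euler('xyz',s['tcp_rot'])
def plan(p,rpy,n=None,frm=None):
    "rows to go from present (or frm) pose to p,rpy"
    p0,R0=frm or pose(); R1=Ro.from_euler('xyz',rpy) if not isinstance(rpy,Ro) else rpy
    rv=(R0.inv()*R1).as_rotvec(degrees=True); d=R0.inv().apply(np.array(p)-p0)*1000
    m=int(np.ceil(max(np.linalg.norm(d)/40,np.linalg.norm(rv)/7))); n=n or m
    print('total tool d',d,'rv',rv,'min rows',m)
    # straight line with rotation: per-row
    out=[]
    for i in range(n):
        Ri=R0*Ro.from_rotvec(rv*i/n,degrees=True); out.append(np.round(Ri.inv().apply((np.array(p)-p0)*1000/n),1).tolist())
    print('n',n,'dpos',out if np.linalg.norm(rv)>.5 else out[0],'tw',np.round(rv/n,2).tolist())
E
python3 - <<'E'
from h import *
c=load('wrist0'); p,R=pose(); o=-c['R'].T@c['t']
print('cam in tool',R.inv().apply(o-p), 'axes cols', R.as_matrix().T@c['R'].T)
print(proj(c,R.apply([0,0,0])+p))
plan([0.36,-0.29,0.33],[np.pi,0,0])
E
```

```text
cam in tool [ 0.0676 -0.0001 -0.1422] axes cols [[-0.0016 -0.9635 -0.2679]
 [ 1.     -0.0016 -0.0004]
 [-0.     -0.2679  0.9635]]
(np.float64(279.9889962749986), np.float64(272.5455897629052))
total tool d [ 246.2666 -258.5683  -98.9333] rv [-0.055   0.0059 18.953 ] min rows 10
n 10 dpos [[24.6, -25.9, -9.9], [23.8, -26.7, -9.9], [22.9, -27.4, -9.9], [21.9, -28.2, -9.9], [21.0, -28.9, -9.9], [20.0, -29.6, -9.9], [19.0, -30.2, -9.9], [18.0, -30.8, -9.9], [17.0, -31.4, -9.9], [16.0, -31.9, -9.9]] tw [-0.01, 0.0, 1.9]
```

Emit:
{"op": "send_rows", "data": {"delta_pos": [[28, -24, -10], [27, -25, -10], [27, -26, -10], [26, -27, -10], [25, -28, -10], [24, -28, -10], [23, -29, -10], [22, -30, -10], [21, -30, -10], [20, -31, -10], [0, 0, 0]], "twist": [[0, 0, 1.9], [0, 0, 1.9], [0, 0, 1.9], [0, 0, 1.9], [0, 0, 1.9], [0, 0, 1.9], [0, 0, 1.9], [0, 0, 1.9], [0, 0, 1.9], [0, 0, 1.9], [0, 0, 0]]}}

```text
t: 1.07
position: [0.4035, -0.2918, 0.3331]
tcp_rot: [-3.141, -0.003, 0.0]
wrist_force: [-0.1, -1.4, -0.0]
width: 0.0849
```

```bash
python3 - <<'E'
from h import *
s=robot.get_state();print(s['t'],s['position'],s['tcp_rot'],s['qpos'])
snap('wrist','w1')
E
```

```text
1.0667 [ 0.4035 -0.2918  0.3331] [-3.1415 -0.0027  0.0001] [-0.6883  0.1653  1.8013  0.0019  1.1729  0.8816]
```

View pics/w1.png

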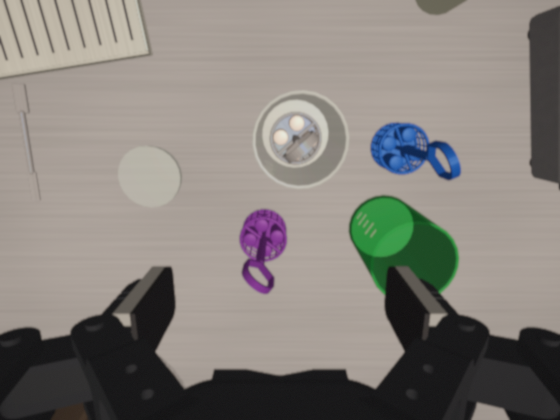

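```bash
python3 - <<'E'
from h import *
plan([0.44,0.34,0.34],[np.pi,0,-.131])
E
```

```text
total tool d [  39.3792 -633.6114   -8.0317] rv [ 0.0278 -0.0892  7.6586] min rows 16
n 16 dpos [[2.5, -39.6, -0.5], [2.1, -39.6, -0.5], [1.8, -39.6, -0.5], [1.5, -39.6, -0.5], [1.1, -39.7, -0.5], [0.8, -39.7, -0.5], [0.5, -39.7, -0.5], [0.1, -39.7, -0.5], [-0.2, -39.7, -0.5], [-0.5, -39.7, -0.5], [-0.9, -39.7, -0.5], [-1.2, -39.7, -0.5], [-1.5, -39.6, -0.5], [-1.8, -39.6, -0.5], [-2.2, -39.6, -0.5], [-2.5, -39.6, -0.5]] tw [0.0, -0.01, 0.48]
```

Emit:
{"op": "send_rows", "data": {"delta_pos": [[3, -38, -1], [3, -38, -1], [2, -38, -1], [2, -38, -1], [2, -38, -1], [1, -38, -1], [0, -38, 0], [0, -38, 0], [0, -38, 0], [0, -38, 0], [-1, -38, 0], [-1, -38, 0]], "twist": [[0, 0, 0.5], [0, 0, 0.5], [0, 0, 0.5], [0, 0, 0.5], [0, 0, 0.5], [0, 0, 0.5], [0, 0, 0.5], [0, 0, 0.5], [0, 0, 0.5], [0, 0, 0.5], [0, 0, 0.5], [0, 0, 0.5]]}}

```text
t: 2.12
position: [0.4338, 0.1603, 0.3371]
tcp_rot: [3.141, 0.0, -0.106]
wrist_force: [1.0, -0.5, 0.5]
width: 0.0852
```

Emit:
{"op": "send_rows", "data": {"delta_pos": [[-1, -38, 0], [-1, -37, 0], [-1, -32, 0], [0, -25, 0], [0, -15, 0], [0, 0, 0]], "twist": [[0, 0, 0.5], [0, 0, 0.5], [0, 0, 0.5], [0, 0, 0.2], [0, 0, 0], [0, 0, 0]]}}

```text
t: 2.62
position: [0.4489, 0.3072, 0.3366]
tcp_rot: [3.142, 0.001, -0.134]
wrist_force: [-0.4, -0.2, 0.2]
width: 0.0855
```

```bash
python3 - <<'E'
from h import *
s=robot.get_state();print(s['t'],s['position'],s['tcp_rot'],s['qpos'])
snap('wrist','w2')
E
```

```text
2.6167 [0.4489 0.3072 0.3366] [ 3.1415  0.0006 -0.1335] [0.5442 0.2359 1.7012 0.0003 1.205  2.2484]
```

View pics/w2.png

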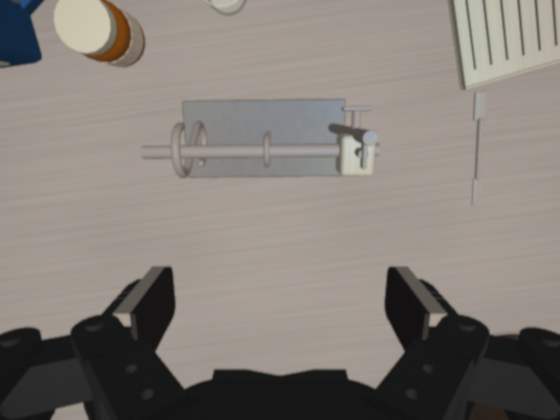

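Emit:
{"op": "send_rows", "data": {"delta_pos": [[0, -30, 20], [0, -30, 20], [0, -25, 20], [0, 0, 0]], "twist": [[0, 0, 0], [0, 0, 0], [0, 0, 0], [0, 0, 0]]}}

```text
t: 3.0
position: [0.4594, 0.3905, 0.2733]
tcp_rot: [3.139, 0.003, -0.135]
wrist_force: [-1.4, -1.0, -0.1]
width: 0.0853
```

```bash
python3 - <<'E'
from h import *
s=robot.get_state();print(s['t'],s['position'],s['tcp_rot'],s['qpos'])
snap('wrist','w3')
crop('w3',170,20,450,230,2.8,'w3c');crop('w2',120,70,320,220,4,'w2c')
E
```

```text
3.0 [0.4594 0.3905 0.2733] [ 3.139   0.0032 -0.1348] [0.6539 0.3773 1.6557 0.0005 1.1126 2.3593]
```

View pics/w3c.png

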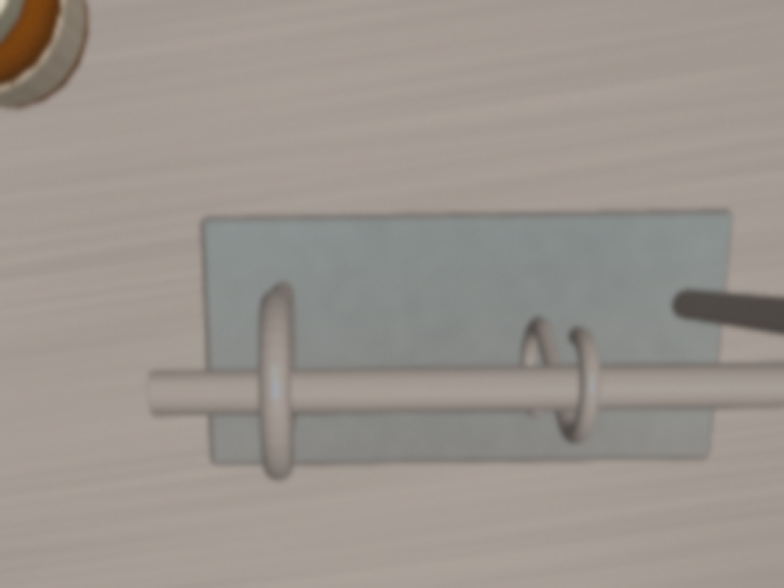

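View pics/w2c.png

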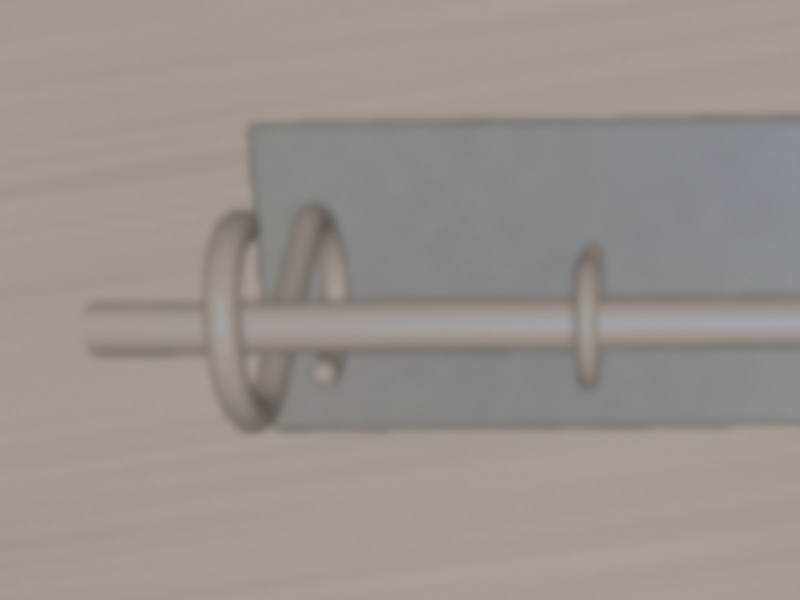

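```bash
python3 - <<'E'
from h import *
A=load('w3');B=load('w2')
a=lambda u,v:(A,170+u/2.8,20+v/2.8); b=lambda u,v:(B,120+u/4,70+v/4)
def sh(n,P,Q): print(n,*tri([a(*P),b(*Q)]))
sh('rodend',(151,393),(88,328))
sh('crown',(276,384),(221,320))
sh('closed',(278,478),(248,430))
sh('far',(280,284),(238,211))
sh('small crown',(588,384),(588,320))
r0=atz(*a(151,393),.155); r1=atz(*a(784,386),.155); d=r0-r1; print('rod',r0,r1,np.arctan2(-d[0],d[1]))
print(atz(*a(276,384),.169),atz(*a(278,470),.143),atz(*a(280,292),.143))
print('B',atz(*b(221,320),.169),atz(*b(248,425),.143),atz(*b(238,218),.143))
p,R=pose(); print(R.inv().apply(atz(*a(278,470),.143)-p))
E
```

```text
rodend [0.4986 0.4257 0.1577] [np.float64(0.0001462838633369916), np.float64(0.00014628386333711968)]
crown [0.4972 0.3928 0.1665] [np.float64(0.00019710107666488064), np.float64(0.000197101076665017)]
closed [0.4702 0.3966 0.1515] [np.float64(2.1240398211378345e-05), np.float64(2.1240398211420188e-05)]
far [0.5202 0.3888 0.1497] [np.float64(0.0007745522545222891), np.float64(0.0007745522545223291)]
small crown [0.4856 0.3135 0.1601] [np.float64(5.6426528725230845e-05), np.float64(5.6426528725346306e-05)]
rod [0.4982 0.4262 0.155 ] [0.4773 0.2611 0.155 ] -0.12572261414881633
[0.4977 0.3927 0.169 ] [0.4707 0.3967 0.143 ] [0.5187 0.3892 0.143 ]
B [0.4971 0.3921 0.169 ] [0.4702 0.3989 0.143 ] [0.5179 0.3911 0.143 ]
[ 0.0105 -0.0096  0.1318]
```

```bash
python3 - <<'E'
from h import *
plan([0.4728,.3962,.126],[np.pi,0,-.145])
E
```

```text
total tool d [ 12.6582  -9.3688 148.8357] rv [0.1655 0.1511 0.6035] min rows 4
n 4 dpos [[3.2, -2.3, 37.2], [3.1, -2.3, 37.2], [3.1, -2.3, 37.2], [3.1, -2.3, 37.2]] tw [0.04, 0.04, 0.15]
```

Emit:
{"op": "send_rows", "data": {"delta_pos": [[6.5, -4.5, 25], [6, -5, 25], [0, 0, 25], [0, 0, 25], [0, 0, 20], [0, 0, 16], [0, 0, 8], [0, 0, 4], [0, 0, 0]], "twist": [[0.1, 0.1, 0.6], [0, 0, 0], [0, 0, 0], [0, 0, 0], [0, 0, 0], [0, 0, 0], [0, 0, 0], [0, 0, 0], [0, 0, 0]]}}

```text
t: 3.8
position: [0.4741, 0.3965, 0.1295]
tcp_rot: [-3.14, -0.002, -0.146]
wrist_force: [0.6, -1.1, 0.3]
width: 0.0853
```

```bash
python3 - <<'E'
from h import *
s=robot.get_state();print(s['t'],s['position'],s['tcp_rot'],s['wrist_force'])
snap('wrist','w4')
crop('w4',120,120,440,330,2.5,'w4c')
E
```

```text
3.8 [0.4741 0.3965 0.1295] [-3.1402 -0.0016 -0.1464] [ 0.5722 -1.073   0.3425]
```

View pics/w4c.png

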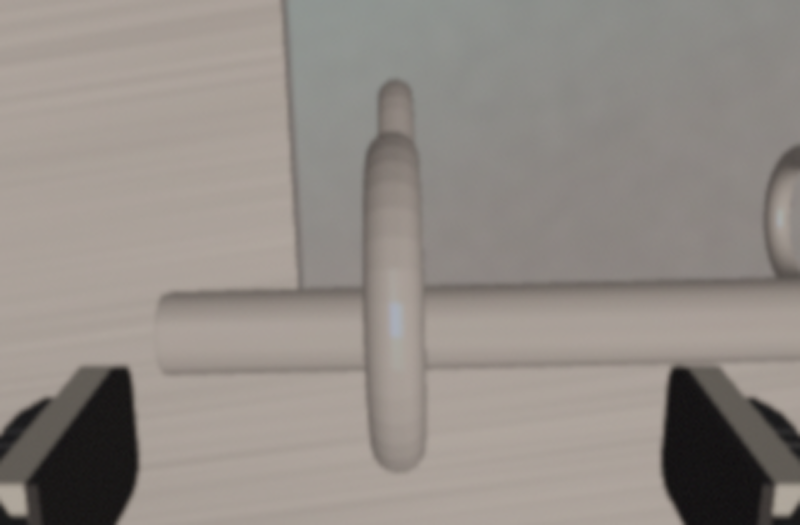

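Emit:
{"op": "send_rows", "data": {"delta_pos": [[0, 0, 1], [0, 0, 0], [0, 0, 0], [0, 0, 0], [0, 0, 0], [0, 0, 0]], "twist": [[0, 0, 0], [0, 0, 0], [0, 0, 0], [0, 0, 0], [0, 0, 0], [0, 0, 0]], "fingers": 0, "squeeze": 70}}

```text
t: 4.35
position: [0.4738, 0.3976, 0.1285]
tcp_rot: [-3.14, -0.002, -0.146]
wrist_force: [0.3, -0.6, -0.7]
width: 0.0119
```

```bash
python3 - <<'E'
from h import *
s=robot.get_state();print(s['t'],s['position'],s['tcp_rot'],s['wrist_force'],s['width'])
snap('wrist','w5');snap('side','s5')
crop('w5',120,120,440,330,2.5,'w5c')
E
```

```text
4.35 [0.4738 0.3976 0.1285] [-3.1397 -0.0018 -0.1456] [ 0.3427 -0.6387 -0.6995] 0.011936080308011406
```

View pics/w5c.png

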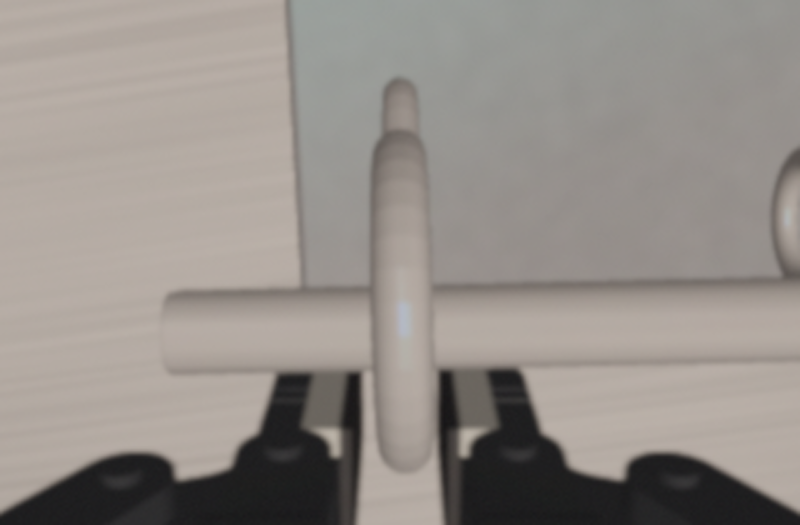

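Emit:
{"op": "send_rows", "data": {"delta_pos": [[0, 0, 0], [0, 0, 0], [0, 0, 0], [0, 0, 0]], "twist": [[0, 0, 0], [0, 0, 0], [0, 0, 0], [0, 0, 0]]}}

```text
t: 4.78
position: [0.4739, 0.3976, 0.1284]
tcp_rot: [-3.14, -0.002, -0.146]
wrist_force: [-1.0, 1.9, 2.7]
width: 0.0062
```

```bash
python3 - <<'E'
from h import *
A=load('side0')
for n in ['w1','w2','w3']:pass
# rail refinement from scene/side with wrist1 tray corner
W=load('w1'); print('tray corner w1',atz(W,149,53,.015))
W=load('w2'); print('tray corner w2',atz(W,468,87,.015))
E
```

```text
tray corner w1 [ 0.5416 -0.1346  0.015 ]
tray corner w2 [0.5148 0.062  0.015 ]
```

Emit:
{"op": "send_rows", "data": {"delta_pos": [[0, 0, -5], [0, 0, -10], [0, 0, -12], [-10, 0, -2], [-18, 0, -4], [-20, 0, -4], [-15, 0, -6], [0, 0, -25], [0, 0, -40], [0, 0, -40], [0, 0, 0]], "twist": [[0, 0, 0], [0, 0, 0], [0, 0, 0], [0, 0, 0], [0, 0, 0], [0, 0, 0], [0, 0, 0], [0, 0, 0], [0, 0, 0], [0, 0, 0], [0, 0, 0]]}}

```text
t: 5.7
position: [0.4121, 0.4088, 0.284]
tcp_rot: [-3.132, -0.008, -0.145]
wrist_force: [1.5, 1.4, 0.2]
width: 0.0061
```

```bash
python3 - <<'E'
from h import *
s=robot.get_state();print(s['t'],s['position'],s['tcp_rot'],s['wrist_force'],s['width'])
snap('wrist','w6');snap('side','s6')
crop('w6',80,120,480,420,2,'w6c');crop('s6',190,200,410,365,3.6,'s6c')
E
```

```text
5.7 [0.4121 0.4088 0.284 ] [-3.1322 -0.008  -0.1448] [1.5199 1.3871 0.1672] 0.006148278884231898
```

View pics/w6c.png

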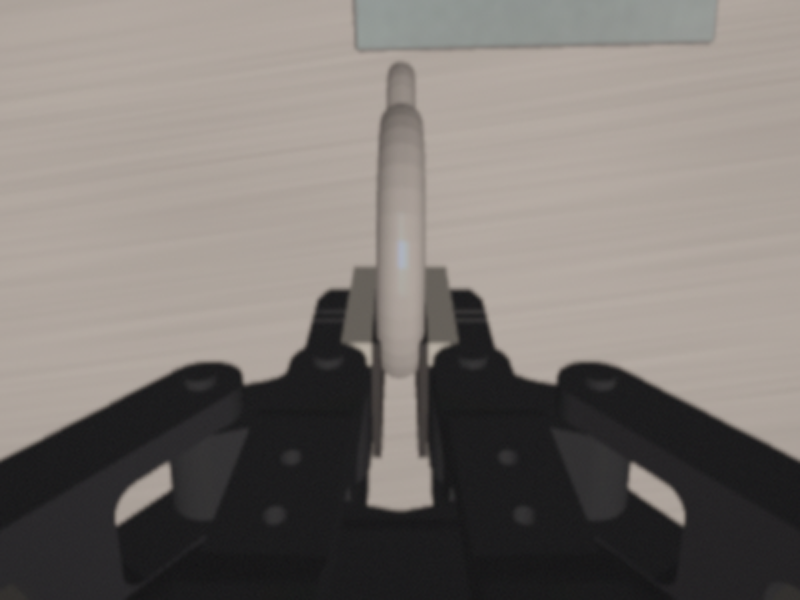

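View pics/s6c.png

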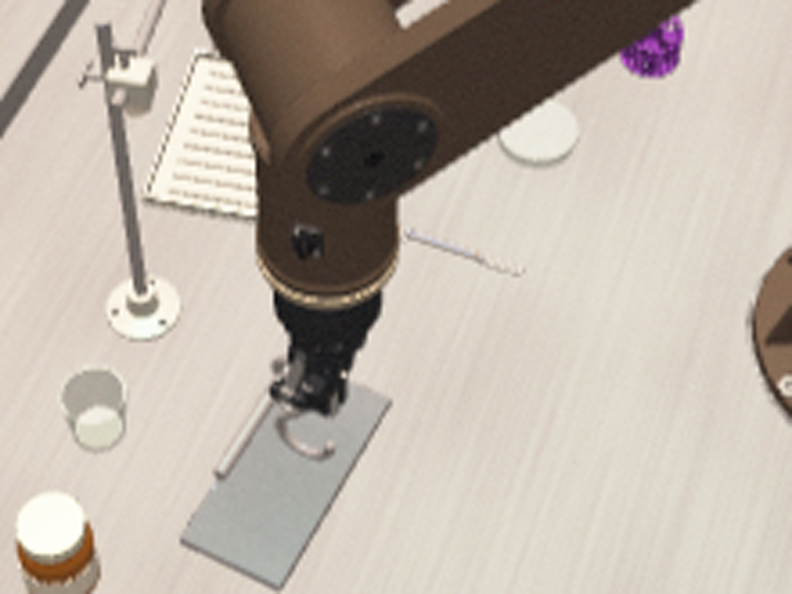

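```bash
python3 - <<'E'
from h import *
plan([0.43,.34,.36],[np.pi,0,-.10])
plan([0.59,.02,.37],[np.pi,0,.1355],14)
E
```

```text
total tool d [ 29.2505  63.2808 -81.8924] rv [-0.2486 -0.2258 -2.5748] min rows 3
n 3 dpos [[9.8, 21.1, -27.3], [9.4, 21.3, -27.3], [9.0, 21.5, -27.3]] tw [-0.08, -0.08, -0.86]
total tool d [233.8307 356.7708 -92.4057] rv [ -0.2211  -0.2543 -16.068 ] min rows 11
n 14 dpos [[16.7, 25.5, -6.6], [16.2, 25.8, -6.6], [15.7, 26.1, -6.6], [15.1, 26.4, -6.6], [14.6, 26.7, -6.6], [14.1, 27.0, -6.6], [13.5, 27.3, -6.6], [13.0, 27.6, -6.6], [12.4, 27.8, -6.6], [11.8, 28.1, -6.6], [11.3, 28.3, -6.6], [10.7, 28.5, -6.6], [10.1, 28.7, -6.6], [9.5, 28.9, -6.6]] tw [-0.02, -0.02, -1.15]
```

Raise first, then travel.

Emit:
{"op": "send_rows", "data": {"delta_pos": [[0, 0, -32], [0, 0, -32], [16, 26, -25], [18, 30, -3], [18, 30, 0], [17, 30, 0], [16, 31, 0], [16, 31, 0], [15, 32, 0], [14, 32, 0], [14, 32, 0], [12, 33, 0]], "twist": [[0, 0, -0.4], [0, 0, -0.4], [0, 0, -1.4], [0, 0, -1.4], [0, 0, -1.4], [0, 0, -1.4], [0, 0, -1.4], [0, 0, -1.4], [0, 0, -1.4], [0, 0, -1.4], [0, 0, -1.4], [0, 0, -1.4]]}}

```text
t: 6.8
position: [0.5604, 0.0944, 0.3666]
tcp_rot: [-3.14, 0.0, 0.114]
wrist_force: [0.3, 0.6, -1.8]
width: 0.0063
```

```bash
python3 - <<'E'
from h import *
s=robot.get_state();print(s['t'],s['position'],s['tcp_rot'],s['qpos'])
snap('wrist','w7')
plan([0.59,.02,.37],[np.pi,0,.1355])
E
```

```text
6.8 [0.5604 0.0944 0.3666] [-3.1402  0.0004  0.1141] [0.1126 0.2539 1.6037 0.0014 1.2843 1.5689]
total tool d [19.1595 71.9979 -3.4983] rv [ 0.0844 -0.0223 -1.2025] min rows 2
n 2 dpos [[9.6, 36.0, -1.7], [9.2, 36.1, -1.8]] tw [0.04, -0.01, -0.6]
```

View pics/w7.png

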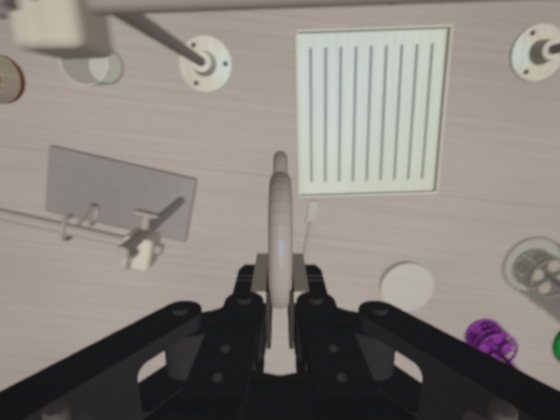

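Emit:
{"op": "send_rows", "data": {"delta_pos": [[18, 30, 0], [18, 33, 0], [10, 15, 0], [0, 0, 0], [0, 0, 0]], "twist": [[0, 0, -0.6], [0, 0, -0.6], [0, 0, 0], [0, 0, 0], [0, 0, 0]]}}

```text
t: 7.27
position: [0.6154, 0.0234, 0.3663]
tcp_rot: [-3.14, 0.001, 0.132]
wrist_force: [-0.3, -0.1, 0.0]
width: 0.006
```

```bash
python3 - <<'E'
from h import *
s=robot.get_state();print(s['t'],s['position'],s['tcp_rot'],s['qpos'])
snap('wrist','w8')
E
```

```text
7.2667 [0.6154 0.0234 0.3663] [-3.1398  0.0009  0.1321] [-0.0122  0.3298  1.4976  0.0017  1.3153  1.4261]
```

View pics/w8.png

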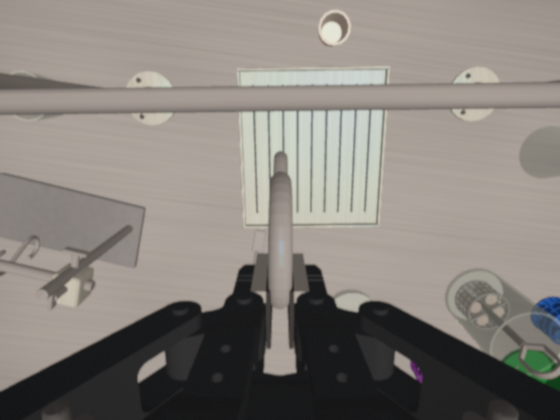

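Emit:
{"op": "send_rows", "data": {"delta_pos": [[0, 0, -35], [0, 0, -35], [0, 0, -20], [0, 0, 0], [0, 0, 0]], "twist": [[0, 0, -0.5], [0, 0, 0], [0, 0, 0], [0, 0, 0], [0, 0, 0]]}}

```text
t: 7.73
position: [0.6154, 0.0248, 0.4588]
tcp_rot: [-3.14, -0.004, 0.144]
wrist_force: [0.1, 0.7, -0.8]
width: 0.0063
```

```bash
python3 - <<'E'
from h import *
s=robot.get_state();print(s['t'],s['position'],s['tcp_rot'],s['qpos'])
snap('wrist','w9')
crop('w9',0,60,560,240,1.4,'w9c'); crop('w8',0,60,560,240,1.4,'w8c')
for n in('w8','w9'):
    im=cv2.imread(f'pics/{n}.png',0).astype(float)
    for u in (60,120,200,420,440,500): print(n,u,im[70:160,u-3:u+4].mean(1).astype(int).tolist())
E
```

```text
7.7333 [0.6154 0.0248 0.4588] [-3.1405 -0.0036  0.1436] [-0.0099  0.2915  1.3387  0.0017  1.5081  1.4172]
w8 60 [159, 160, 161, 161, 160, 159, 158, 157, 156, 153, 143, 124, 103, 93, 92, 92, 91, 93, 102, 117, 129, 137, 144, 150, 154, 155, 154, 154, 154, 154, 155, 155, 154, 152, 150, 148, 145, 143, 139, 132, 126, 118, 109, 106, 118, 136, 150, 158, 160, 161, 162, 163, 163, 162, 161, 160, 159, 159, 159, 161, 163, 163, 162, 161, 162, 163, 162, 161, 160, 161, 162, 162, 162, 162, 161, 161, 161, 162, 163, 163, 163, 162, 161, 161, 162, 162, 160, 160, 160, 160]
w8 120 [159, 159, 158, 158, 157, 158, 159, 161, 161, 161, 160, 160, 159, 158, 158, 157, 151, 137, 127, 131, 138, 145, 151, 155, 157, 157, 156, 156, 156, 156, 157, 156, 154, 152, 150, 148, 145, 141, 135, 129, 121, 114, 115, 133, 151, 160, 163, 164, 164, 163, 162, 160, 159, 159, 159, 160, 161, 162, 162, 162, 162, 163, 163, 162, 160, 160, 162, 164, 165, 164, 164, 162, 162, 162, 162, 162, 162, 162, 163, 164, 164, 164, 164, 164, 164, 163, 164, 164, 163, 162]
w8 200 [156, 155, 155, 155, 156, 157, 157, 157, 157, 158, 158, 157, 157, 157, 156, 1
[... 3781 characters left out ...]
, 134, 145, 168, 183, 187, 188, 190, 192, 193, 193, 190, 182, 170, 161, 158, 159, 159, 159, 159, 159, 159, 159, 159, 158, 158, 159, 160, 160, 160, 160, 161, 161, 161, 161, 161, 161, 160, 160, 160, 161, 161, 161, 161, 161, 161, 160, 160, 161, 162]
w9 500 [159, 158, 156, 155, 155, 156, 157, 157, 156, 156, 156, 156, 158, 159, 160, 159, 159, 159, 158, 156, 146, 123, 94, 80, 78, 88, 108, 128, 140, 149, 154, 157, 158, 160, 160, 160, 158, 156, 152, 145, 137, 129, 130, 143, 155, 160, 161, 161, 162, 162, 160, 159, 161, 162, 163, 163, 162, 162, 160, 156, 150, 144, 140, 139, 139, 138, 138, 138, 137, 137, 137, 137, 136, 135, 134, 134, 135, 135, 135, 134, 134, 134, 133, 133, 133, 133, 132, 132, 132, 132]
```

View pics/w9.png

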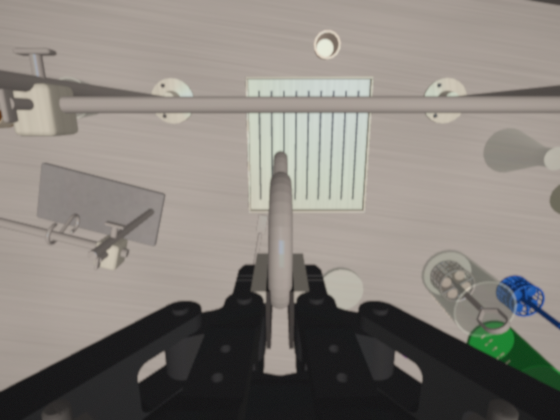

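```bash
python3 - <<'E'
from h import *
A=load('w8');B=load('w9')
def plane(c,p,q):
    o,d1=ray(c,*p);_,d2=ray(c,*q); n=np.cross(d1,d2); n/=np.linalg.norm(n); return n,n@o
n1,e1=plane(A,(200,99),(420,96.2)); n2,e2=plane(B,(200,104.4),(420,104.3))
d=np.cross(n1,n2); d/=np.linalg.norm(d); print('dir',d, 'yaw',np.arctan2(d[0],-d[1]))
for y in(-.1,0,.1):
    print(np.linalg.solve(np.array([n1,n2,[0,1,0]]),[e1,e2,y]))
for z in (.33,):
    for c,pts in ((A,((200,99),(420,96.2))),(B,((200,104.4),(420,104.3)))):
        print([atz(c,*p,z) for p in pts])
# ends: clamp inner face in w9 at u~75; tray corners
print('clamp inner',atz(B,68,104.5,.33))
print('tray',[atz(B,*p,.015) for p in ((248,78),(372,78),(364,212),(249,212))])
print('tray A',[atz(A,*p,.015) for p in ((238,69),(388,66),(379,226),(245,228))])
print('beaker base',atz(B,447,272,0),'rim',atz(B,486,308,.128))
print('postbases',atz(B,172,101,.005),atz(B,446,101,.005),atz(A,150,98,.005),atz(A,475,93,.005))
E
```

```text
dir [-0.1416  0.9898 -0.0122] yaw -2.999504418290752
[ 0.7078 -0.1     0.3445]
[0.6935 0.     0.3432]
[0.6792 0.1    0.342 ]
[array([0.6838, 0.0712, 0.33  ]), array([ 0.6988, -0.0336,  0.33  ])]
[array([0.6804, 0.0935, 0.33  ]), array([ 0.7034, -0.0667,  0.33  ])]
clamp inner [0.6666 0.1898 0.33  ]
tray [array([0.7288, 0.0914, 0.015 ]), array([ 0.7561, -0.1002,  0.015 ]), array([ 0.5415, -0.1321,  0.015 ]), array([0.5134, 0.064 , 0.015 ])]
tray A [array([0.7297, 0.0938, 0.015 ]), array([ 0.7586, -0.0994,  0.015 ]), array([ 0.5424, -0.1327,  0.015 ]), array([0.5136, 0.062 , 0.015 ])]
beaker base [ 0.4466 -0.3121  0.    ] rim [ 0.4478 -0.312   0.128 ]
postbases [0.6776 0.2097 0.005 ] [ 0.7401 -0.2279  0.005 ] [0.6784 0.2101 0.005 ] [ 0.7421 -0.226   0.005 ]
```

```bash
python3 - <<'E'
from h import *
plan([0.615,-.0226,.3385],[np.pi,0,.144],4)
P=[.615,-.0226,.3385]
fr=(np.array(P),Ro.from_euler('xyz',[np.pi,0,.144]))
plan([.6955-.0405*.99,-.011-.0405*.143,.3385],[np.pi,0,.144],2,fr)
plan([.6955-.0205*.99,-.011-.0205*.143,.3035],[np.pi,0,.144],2,fr)
E
```

```text
total tool d [ -7.0382  46.9688 118.8626] rv [-0.0842 -0.0844 -0.0334] min rows 4
n 4 dpos [-1.8, 11.7, 29.7] tw [-0.02, -0.02, -0.01]
total tool d [40.8203  0.0499  0.    ] rv [0. 0. 0.] min rows 2
n 2 dpos [20.4, 0.0, 0.0] tw [0.0, 0.0, 0.0]
total tool d [60.8258  0.0608 35.    ] rv [0. 0. 0.] min rows 2
n 2 dpos [30.4, 0.0, 17.5] tw [0.0, 0.0, 0.0]
```

Emit:
{"op": "send_rows", "data": {"delta_pos": [[-2, 12, 30], [-2, 12, 30], [-2, 12, 30], [-1, 11, 25], [0, 0, 5], [0, 0, 0], [0, 0, 0]], "twist": [[0, 0, 0], [0, 0, 0], [0, 0, 0], [0, 0, 0], [0, 0, 0], [0, 0, 0], [0, 0, 0]]}}

```text
t: 8.37
position: [0.6157, -0.023, 0.3381]
tcp_rot: [-3.14, -0.001, 0.142]
wrist_force: [0.1, -0.4, -0.7]
width: 0.0065
```

```bash
python3 - <<'E'
from h import *
s=robot.get_state();print(s['t'],s['position'],s['tcp_rot'],s['wrist_force'])
snap('wrist','w10');snap('scene','sc10')
crop('sc10',180,120,440,300,3,'sc10c')
E
```

```text
8.3667 [ 0.6157 -0.023   0.3381] [-3.1399 -0.0015  0.1425] [ 0.0595 -0.3802 -0.7356]
```

View pics/w10.png

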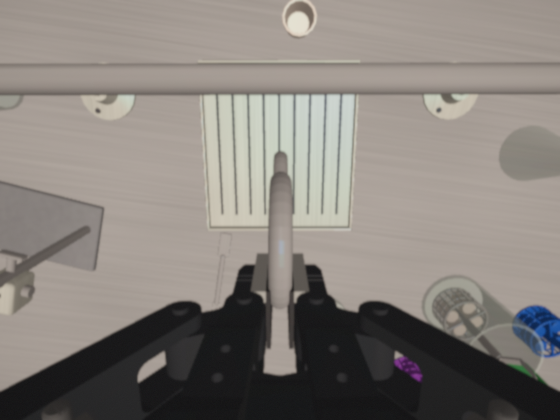

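View pics/sc10c.png

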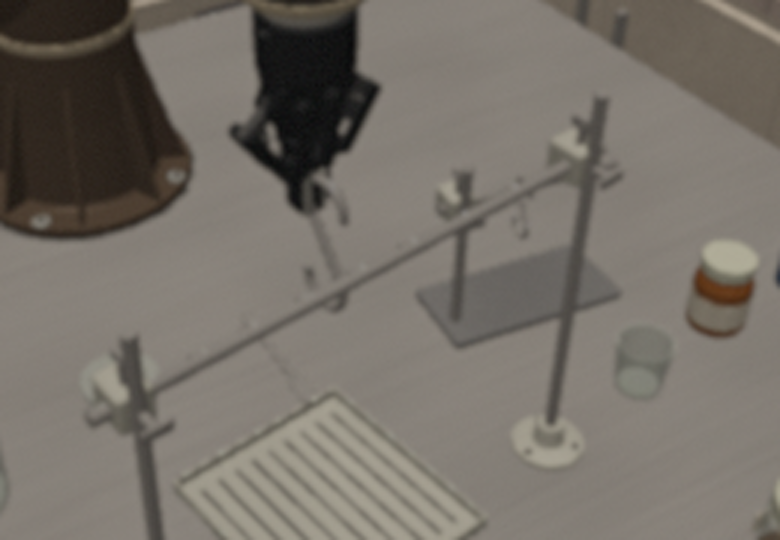

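```bash
python3 - <<'E'
from h import *
im=cv2.imread('pics/w10.png',0).astype(float)
for u in (180,400): 
    g=np.gradient(im[50:115,u-3:u+4].mean(1)); print(u,50+np.argsort(g)[:4],50+np.argsort(-g)[:4])
A=load('w10');B=load('w9')
print(atz(A,280,79.3,.33),atz(B,280,104.35,.33),tri([(A,280,79.3),(B,280,104.35)]))
E
```

```text
180 [63 62 91 92] [95 94 96 66]
400 [62 91 61 92] [94 95 93 96]
[ 0.6955 -0.0118  0.33  ] [0.6888 0.0352 0.33  ] (array([0.6924, 0.0118, 0.3246]), [np.float64(0.023760443830990997), np.float64(0.02376044383099104)])
```

Emit:
{"op": "send_rows", "data": {"delta_pos": [[12, 0, 0], [15, 0, 0], [13, 0, 0], [10, 0, 3], [7, 0, 5], [3, 0, 6], [0, 0, 7], [0, 0, 6], [0, 0, 4], [0, 0, 0], [0, 0, 0]], "twist": [[0, 0, 0], [0, 0, 0], [0, 0, 0], [0, 0, 0], [0, 0, 0], [0, 0, 0], [0, 0, 0], [0, 0, 0], [0, 0, 0], [0, 0, 0], [0, 0, 0]]}}

```text
t: 9.38
position: [0.675, -0.0153, 0.307]
tcp_rot: [-3.14, -0.002, 0.142]
wrist_force: [-0.5, -0.3, -0.9]
width: 0.0062
```

```bash
python3 - <<'E'
from h import *
s=robot.get_state();print(s['t'],s['position'],s['tcp_rot'],s['wrist_force'])
snap('wrist','w11');snap('scene','sc11');snap('side','sd11')
crop('sc11',220,140,420,290,4,'sc11c');crop('sd11',180,150,340,270,5,'sd11c')
E
```

```text
9.3833 [ 0.675  -0.0153  0.307 ] [-3.1403 -0.0017  0.1421] [-0.5024 -0.3231 -0.9406]
```

View pics/w11.png

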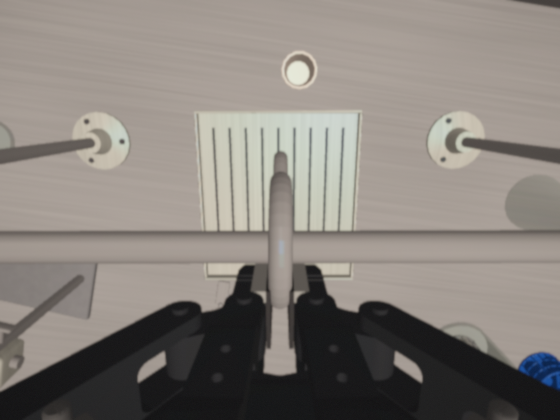

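View pics/sc11c.png

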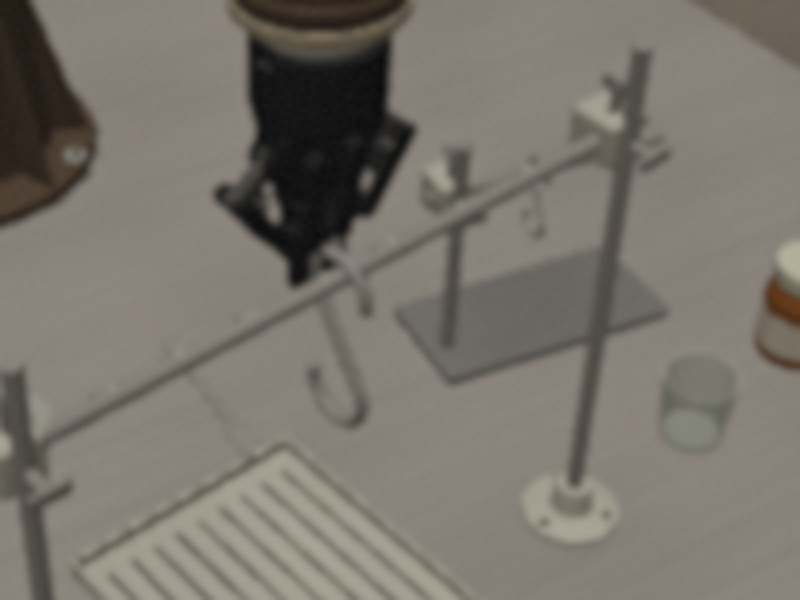

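View pics/sd11c.png

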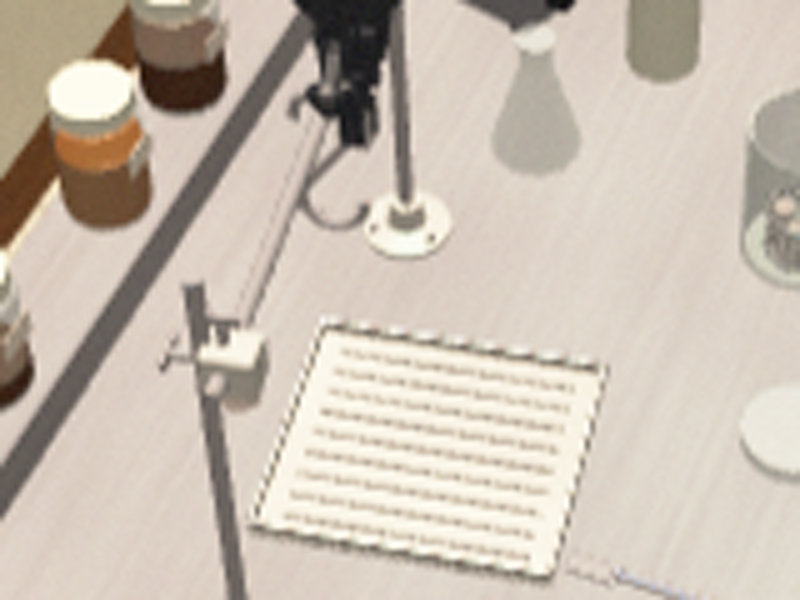

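Emit:
{"op": "send_rows", "data": {"delta_pos": [[1, 0, 1], [0, 0, 2], [0, 0, 1], [0, 0, 0]], "twist": [[0, 0, 0], [0, 0, 0], [0, 0, 0], [0, 0, 0]]}}

```text
t: 9.87
position: [0.6768, -0.0151, 0.3036]
tcp_rot: [-3.141, -0.003, 0.142]
wrist_force: [0.7, -0.2, 4.9]
width: 0.0063
```

Emit:
{"op": "send_rows", "data": {"delta_pos": [[0, 0, 0], [0, 0, 0], [0, 0, 0], [0, 0, 0], [0, 0, 0]], "twist": [[0, 0, 0], [0, 0, 0], [0, 0, 0], [0, 0, 0], [0, 0, 0]], "fingers": 0.5}}

```text
t: 10.28
position: [0.6763, -0.0151, 0.303]
tcp_rot: [-3.14, -0.002, 0.142]
wrist_force: [-0.2, 0.5, -0.3]
width: 0.0425
```

```bash
python3 - <<'E'
from h import *
s=robot.get_state();print(s['t'],s['position'],s['tcp_rot'],s['wrist_force'],s['width'])
snap('wrist','w12');snap('scene','sc12')
crop('sc12',220,140,420,290,4,'sc12c')
E
```

```text
10.2833 [ 0.6763 -0.0151  0.303 ] [-3.1404 -0.002   0.1423] [-0.2158  0.5371 -0.3463] 0.04254042984012069
```

View pics/w12.png

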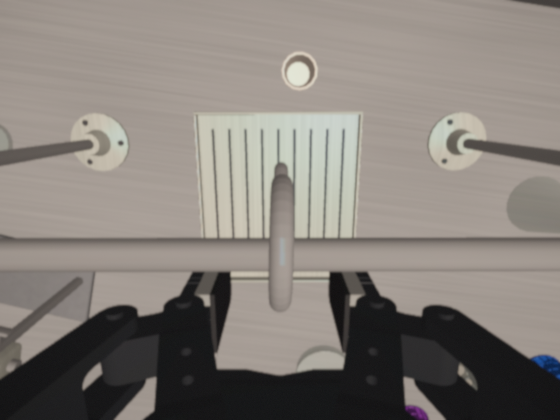

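View pics/sc12c.png

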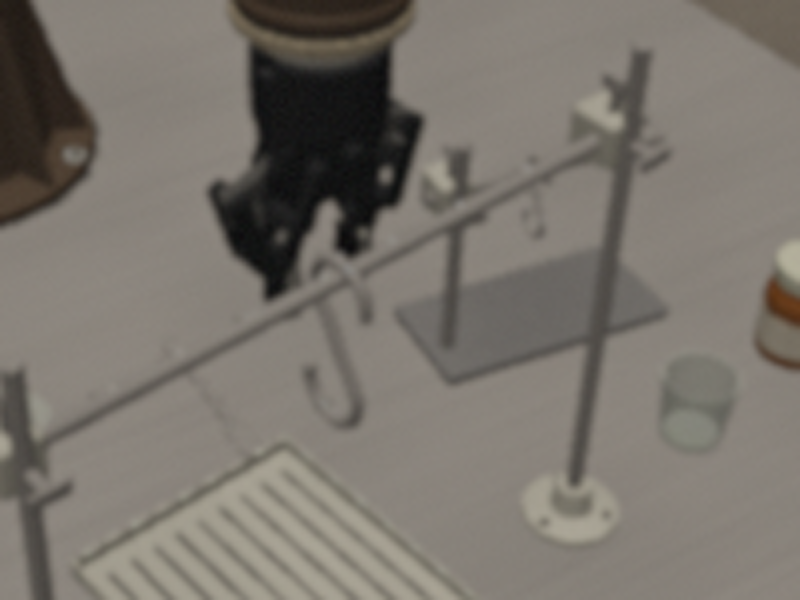

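```bash
python3 - <<'E'
from h import *
crop('w1',230,80,370,200,5,'w1c')
plan([0.55,-.033,.33],[np.pi,0,.142])
fr=(np.array([.55,-.033,.33]),Ro.from_euler('xyz',[np.pi,0,.142]))
plan([0.395,-.30,.33],[np.pi,0,0],None,fr)
E
```

```text
total tool d [-127.537    -0.1809  -27.2511] rv [-0.0715 -0.114   0.0197] min rows 4
n 4 dpos [-31.9, -0.0, -6.8] tw [-0.02, -0.03, 0.0]
total tool d [-191.2266  242.3765    0.    ] rv [ 0.    -0.     8.136] min rows 8
n 8 dpos [[-23.9, 30.3, 0.0], [-23.4, 30.7, 0.0], [-22.8, 31.1, 0.0], [-22.3, 31.5, 0.0], [-21.7, 31.9, 0.0], [-21.1, 32.3, 0.0], [-20.5, 32.7, 0.0], [-20.0, 33.0, 0.0]] tw [0.0, -0.0, 1.02]
```

View pics/w1c.png

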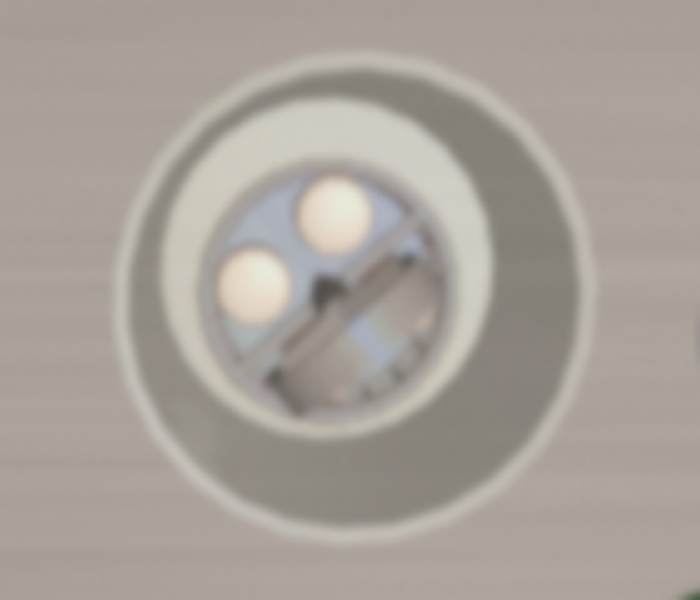

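Emit:
{"op": "send_rows", "data": {"delta_pos": [[-8, 0, 0], [-15, 0, 0], [-25, 0, 0], [-35, 0, -5], [-38, 15, -10], [-30, 25, -10], [-24, 31, 0], [-23, 32, 0], [-22, 33, 0], [-21, 33, 0], [-20, 34, 0], [-10, 35, 0]], "twist": [[0, 0, 0], [0, 0, 0], [0, 0, 0], [0, 0, 0], [0, 0, 1], [0, 0, 1], [0, 0, 1], [0, 0, 1], [0, 0, 1], [0, 0, 1], [0, 0, 1], [0, 0, 1]], "fingers": 1}}

```text
t: 11.38
position: [0.4223, -0.2822, 0.3274]
tcp_rot: [-3.14, -0.002, 0.002]
wrist_force: [1.0, 0.2, 0.5]
width: 0.0852
```

```bash
python3 - <<'E'
from h import *
s=robot.get_state();print(s['t'],s['position'],s['tcp_rot'],s['qpos'],s['wrist_force'])
snap('side','sd13')
crop('sd13',180,100,380,250,4,'sd13c')
D=[([.211,-.6144,.2308],[.48070,1.59674,1.06511]),([.4035,-.2918,.3331],[.1653,1.8013,1.1729]),([.4489,.3072,.3366],[.2359,1.7012,1.205]),([.4594,.3905,.2733],[.3773,1.6557,1.1126]),([.5604,.0944,.3666],[.2539,1.6037,1.2843]),([.6154,.0234,.3663],[.3298,1.4976,1.3153]),([.6154,.0248,.4588],[.2915,1.3387,1.5081]),(list(s['position']),[s['qpos'][1],s['qpos'][2],s['qpos'][4]])]
from scipy.optimize import least_squares
def f(x):
    L2,L3,h,a,d=x;o=[]
    for p,(a2,a3,a5) in D:
        r=np.sqrt(p[0]**2+p[1]**2-d*d); o+=[a+L2*np.sin(a2)+L3*np.sin(a2+a3)-r, h+L2*np.cos(a2)+L3*np.cos(a2+a3)-p[2]]
    return o
s_=least_squares(f,[.4,.4,.1,0,.03]);print(s_.x,np.abs(s_.fun).max())
E
```

```text
11.3833 [ 0.4223 -0.2822  0.3274] [-3.1402 -0.0018  0.0017] [-0.6503  0.1863  1.7891  0.0024  1.1655  0.9178] [0.975  0.2035 0.537 ]
[ 0.5814  0.4461 -0.0692 -0.0067 -0.    ] 0.010183753624156355<stdin>:10: RuntimeWarning: invalid value encountered in sqrt
```

View pics/sd13c.png

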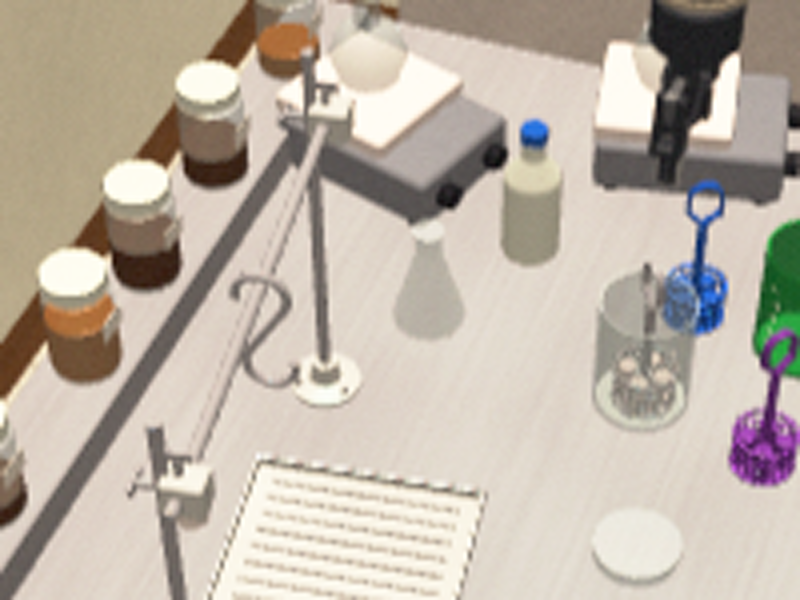

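```bash
python3 - <<'E'
from h import *
snap('wrist','w13')
crop('w13',200,80,400,230,4,'w13c')
E
```

```text
(no output)
```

View pics/w13c.png

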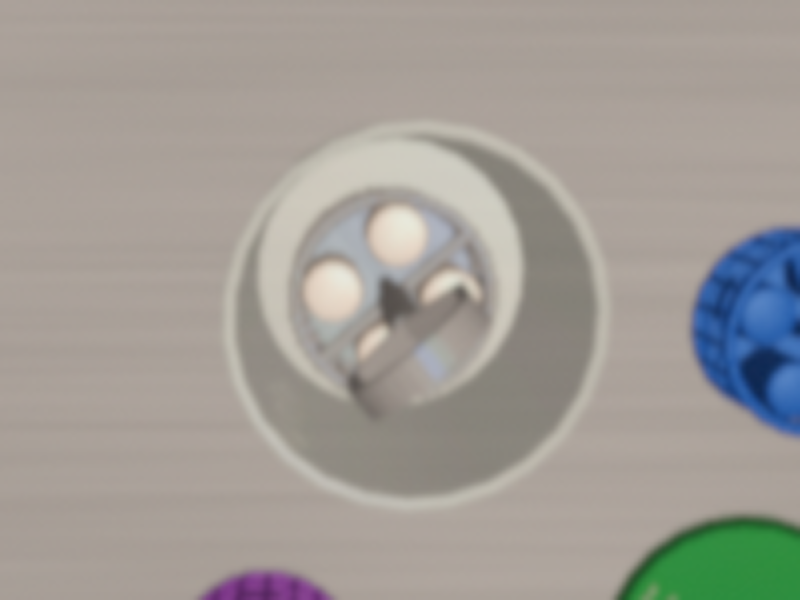

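```bash
python3 - <<'E'
from h import *
A=load('w13');B=load('w1')
a=lambda u,v:(A,200+u/4,80+v/4); b=lambda u,v:(B,230+u/5,80+v/5)
print(tri([a(423,355),b(357,335)]))
print(atz(*a(423,355),.174),atz(*b(357,335),.174))
for f,l,r in((a,(365,397),(478,308)),(b,(285,394),(427,272))):
    L=atz(*f(*l),.16);R_=atz(*f(*r),.16); d=R_-L; print(L,R_,(L+R_)/2,np.linalg.norm(d),np.arctan2(d[0],-d[1]))
print('rim',atz(*a(416,315),.128),'floor',atz(*a(392,272),.004),'basket top',atz(*a(393,285),.046))
E
```

```text
(array([ 0.4427, -0.311 ,  0.1627]), [np.float64(7.222106411985917e-05), np.float64(7.222106411990279e-05)])
[ 0.4444 -0.3102  0.174 ] [ 0.4437 -0.3102  0.174 ]
[ 0.433  -0.2985  0.16  ] [ 0.4526 -0.3231  0.16  ] [ 0.4428 -0.3108  0.16  ] 0.03142557757139403 0.6734916429565938
[ 0.4321 -0.2984  0.16  ] [ 0.4533 -0.3231  0.16  ] [ 0.4427 -0.3108  0.16  ] 0.032617389738555734 0.7089695999716633
rim [ 0.4472 -0.3118  0.128 ] floor [ 0.4459 -0.3125  0.004 ] basket top [ 0.446  -0.3106  0.046 ]
```

```bash
python3 - <<'E'
from h import *
plan([0.444,-.3105,.22],[np.pi,0,.69],7)
E
```

```text
total tool d [ 20.7986  25.1093 107.3347] rv [  0.0534  -0.1146 -39.6568] min rows 6
n 7 dpos [[3.0, 3.6, 15.3], [2.6, 3.9, 15.3], [2.2, 4.1, 15.3], [1.8, 4.3, 15.3], [1.4, 4.5, 15.3], [0.9, 4.6, 15.3], [0.5, 4.7, 15.3]] tw [0.01, -0.02, -5.67]
```

Emit:
{"op": "send_rows", "data": {"delta_pos": [[3, 3.6, 15], [2.6, 3.9, 15], [2.2, 4.1, 15], [1.8, 4.3, 15], [1.4, 4.5, 15], [0.9, 4.6, 15], [0.5, 4.7, 15], [0, 0, 3], [0, 0, 0]], "twist": [[0, 0, -5.7], [0, 0, -5.7], [0, 0, -5.7], [0, 0, -5.7], [0, 0, -5.7], [0, 0, -5.7], [0, 0, -5.5], [0, 0, 0], [0, 0, 0]]}}

```text
t: 12.23
position: [0.4456, -0.3055, 0.2183]
tcp_rot: [-3.14, -0.002, 0.693]
wrist_force: [0.5, 0.4, 0.0]
width: 0.0853
```

```bash
python3 - <<'E'
from h import *
s=robot.get_state();print(s['t'],s['position'],s['tcp_rot'],s['qpos'])
snap('wrist','w14')
crop('w14',100,120,460,390,2.2,'w14c')
plan([0.444,-.3105,.138],[np.pi,0,.69],4)
E
```

```text
12.2333 [ 0.4456 -0.3055  0.2183] [-3.1396 -0.002   0.6927] [-0.6587  0.343   1.8617  0.003   0.9384  0.2176]
total tool d [-4.7379  2.4463 81.2196] rv [-0.0423 -0.1336  0.1223] min rows 3
n 4 dpos [-1.2, 0.6, 20.3] tw [-0.01, -0.03, 0.03]
```

View pics/w14c.png

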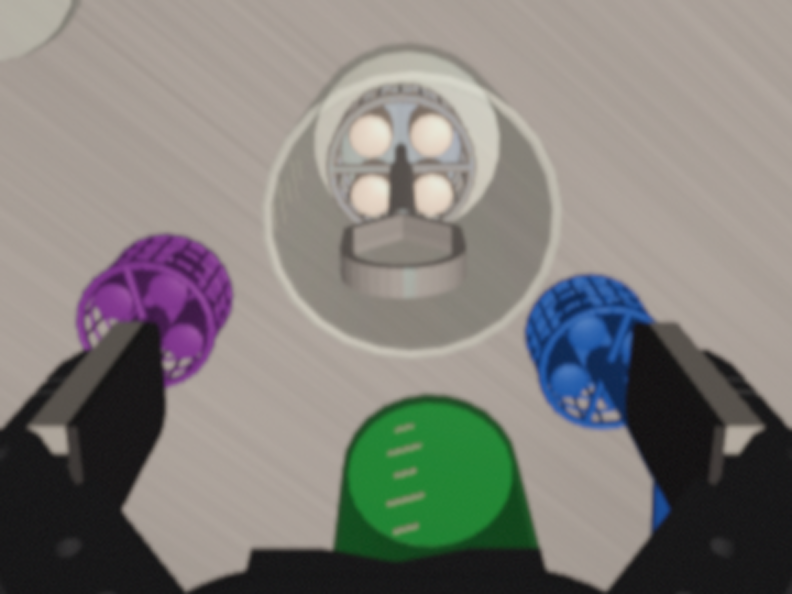

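Emit:
{"op": "send_rows", "data": {"delta_pos": [[-2, 1, 18], [-2, 1, 18], [-1, 0.5, 18], [0, 0, 14], [0, 0, 9], [0, 0, 4], [0, 0, 0]], "twist": [[0, 0, 0], [0, 0, 0], [0, 0, 0], [0, 0, 0], [0, 0, 0], [0, 0, 0], [0, 0, 0]]}}

```text
t: 12.87
position: [0.4443, -0.3111, 0.1382]
tcp_rot: [-3.141, -0.002, 0.694]
wrist_force: [-0.6, 0.5, 0.6]
width: 0.0856
```

```bash
python3 - <<'E'
from h import *
s=robot.get_state();print(s['t'],s['position'],s['tcp_rot'],s['wrist_force'])
snap('wrist','w15')
crop('w15',100,120,460,390,2.2,'w15c')
E
```

```text
12.8667 [ 0.4443 -0.3111  0.1382] [-3.1415 -0.0025  0.6944] [-0.5528  0.4967  0.5828]
```

View pics/w15c.png

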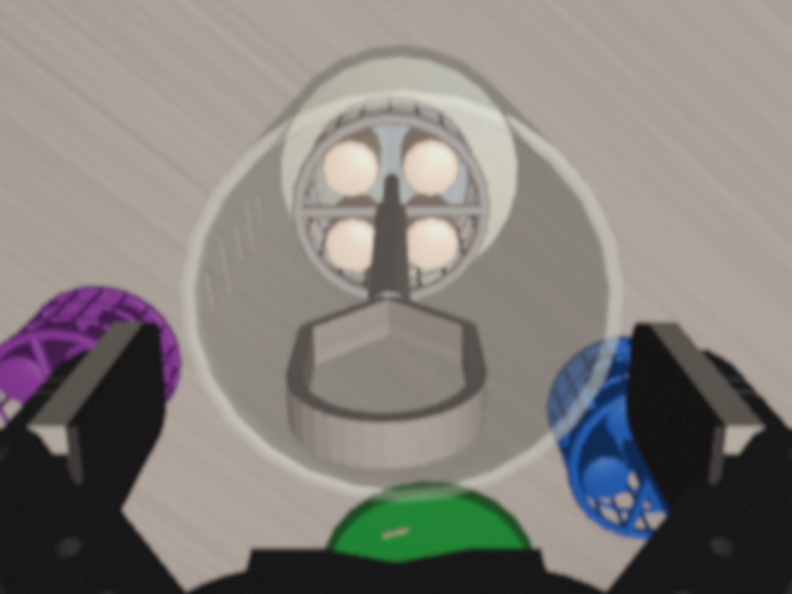

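Emit:
{"op": "send_rows", "data": {"delta_pos": [[0, -1.5, 0], [0, 0, 0], [0, 0, 0], [0, 0, 0], [0, 0, 0], [0, 0, 0], [0, 0, 0], [0, 0, 0]], "twist": [[0, 0, 0], [0, 0, 0], [0, 0, 0], [0, 0, 0], [0, 0, 0], [0, 0, 0], [0, 0, 0], [0, 0, 0]], "fingers": 0, "squeeze": 60}}

```text
t: 13.58
position: [0.4436, -0.3103, 0.1388]
tcp_rot: [3.141, -0.003, 0.695]
wrist_force: [-2.5, 0.6, 11.3]
width: 0.0334
```

```bash
python3 - <<'E'
from h import *
s=robot.get_state();print(s['t'],s['position'],s['tcp_rot'],s['wrist_force'],s['width'])
snap('wrist','w16')
crop('w16',100,120,460,390,2.2,'w16c')
E
```

```text
13.5833 [ 0.4436 -0.3103  0.1388] [ 3.1407 -0.0027  0.6955] [-2.4741  0.6429 11.2902] 0.03340751660703645
```

View pics/w16c.png

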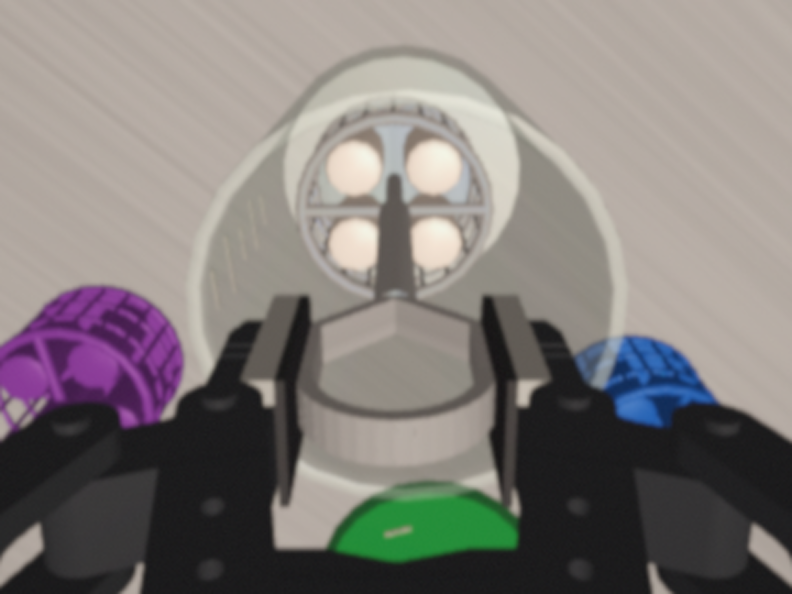

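Emit:
{"op": "send_rows", "data": {"delta_pos": [[0, 0, -4], [0, 0, -10], [0, 0, -18], [0, 0, -22], [0, 0, -24], [0, 0, -24], [0, 0, -24], [0, 0, -24], [0, 0, -15], [0, 0, -5], [0, 0, 0]], "twist": [[0, 0, 0], [0, 0, 0], [0, 0, 0], [0, 0, 0], [0, 0, 0], [0, 0, 0], [0, 0, 0], [0, 0, 0], [0, 0, 0], [0, 0, 0], [0, 0, 0]]}}

```text
t: 14.55
position: [0.4434, -0.3107, 0.3097]
tcp_rot: [3.139, -0.003, 0.696]
wrist_force: [0.7, 0.8, -1.4]
width: 0.0336
```

```bash
python3 - <<'E'
from h import *
s=robot.get_state();print(s['t'],s['position'],s['tcp_rot'],s['wrist_force'],s['width'])
snap('wrist','w17');snap('side','sd17')
crop('w17',100,120,460,390,2.2,'w17c');crop('sd17',280,100,420,220,5,'sd17c')
E
```

```text
14.55 [ 0.4434 -0.3107  0.3097] [ 3.139  -0.003   0.6956] [ 0.6748  0.7644 -1.4192] 0.033595732024136675
```

View pics/w17c.png

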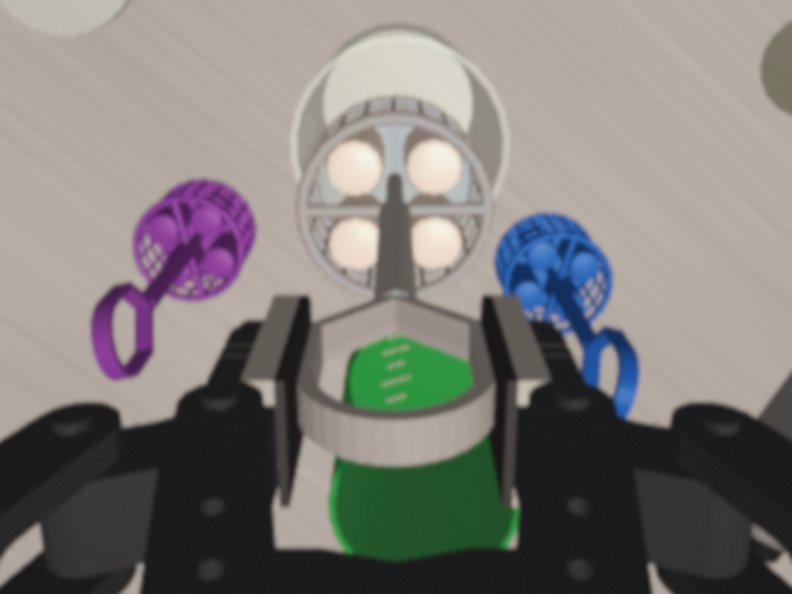

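View pics/sd17c.png

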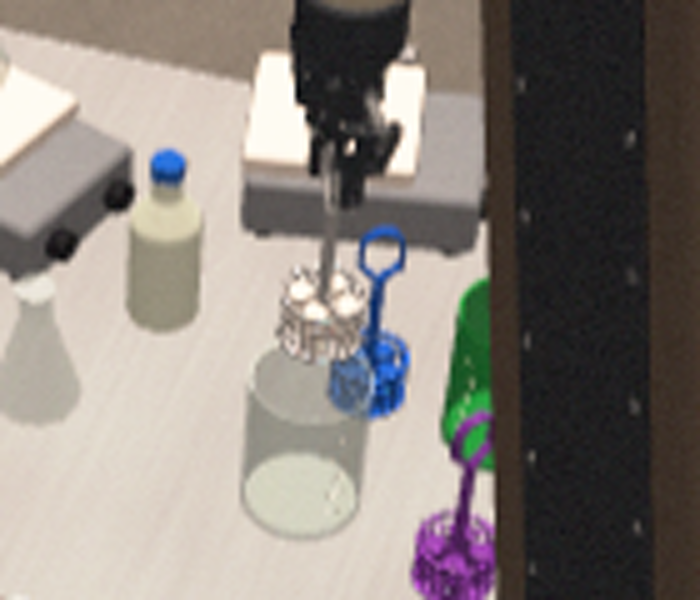

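```bash
python3 - <<'E'
from h import *
plan([0.5881,-.0719,.30],[np.pi,0,.144],10)
E
```

```text
total tool d [264.3293 -89.6252   8.1542] rv [-0.0746 -0.118  31.602 ] min rows 7
n 10 dpos [[26.4, -9.0, 0.8], [25.9, -10.4, 0.8], [25.3, -11.8, 0.8], [24.6, -13.2, 0.8], [23.8, -14.5, 0.8], [23.0, -15.8, 0.8], [22.1, -17.1, 0.8], [21.1, -18.3, 0.8], [20.1, -19.4, 0.8], [19.0, -20.5, 0.8]] tw [-0.01, -0.01, 3.16]
```

Emit:
{"op": "send_rows", "data": {"delta_pos": [[26, -9, 0.8], [26, -10, 0.8], [25, -12, 0.8], [25, -13, 0.8], [24, -14, 0.8], [23, -16, 0.8], [22, -17, 0.8], [21, -18, 0.8], [20, -19, 0.8], [19, -20, 0.8], [0, 0, 0], [0, 0, 0]], "twist": [[0, 0, 3.2], [0, 0, 3.2], [0, 0, 3.2], [0, 0, 3.2], [0, 0, 3.2], [0, 0, 3.2], [0, 0, 3.1], [0, 0, 3.1], [0, 0, 3.1], [0, 0, 3.1], [0, 0, 0], [0, 0, 0]]}}

```text
t: 15.65
position: [0.5892, -0.0731, 0.2989]
tcp_rot: [-3.14, 0.0, 0.146]
wrist_force: [-1.3, -0.6, -2.2]
width: 0.0332
```

```bash
python3 - <<'E'
from h import *
s=robot.get_state();print(s['t'],s['position'],s['tcp_rot'],s['wrist_force'],s['width'],s['qpos'])
snap('side','sd18');snap('wrist','w18')
crop('sd18',180,120,380,270,4,'sd18c')
plan([0.5881,-.0719,.142],[np.pi,0,.144],6)
E
```

```text
15.65 [ 0.5892 -0.0731  0.2989] [-3.1395  0.0004  0.1464] [-1.3368 -0.6081 -2.2109] 0.03324891457153425 [-0.1757  0.3407  1.6462  0.002   1.1558  1.248 ]
total tool d [ -0.1885  -2.5058 157.5983] rv [-0.0928 -0.0046  0.0568] min rows 4
n 6 dpos [-0.0, -0.4, 26.3] tw [-0.02, -0.0, 0.01]
```

View pics/sd18c.png

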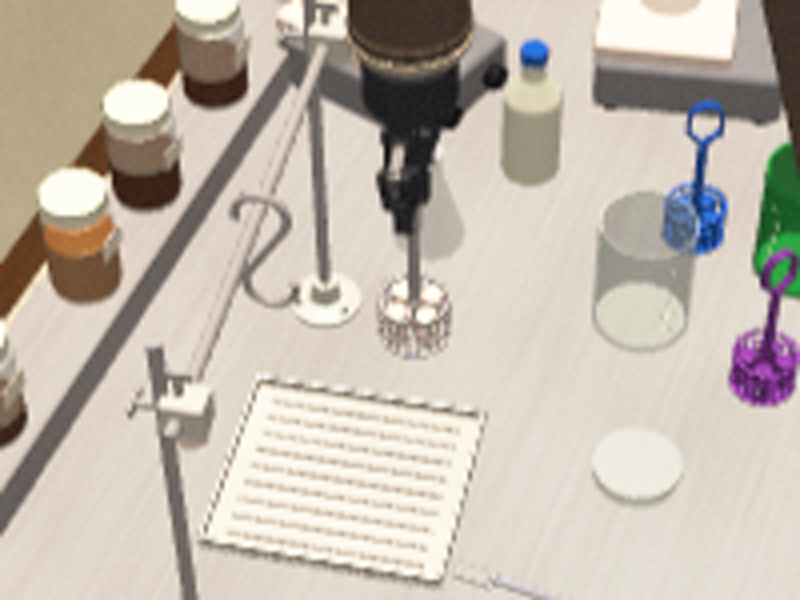

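View pics/w18.png

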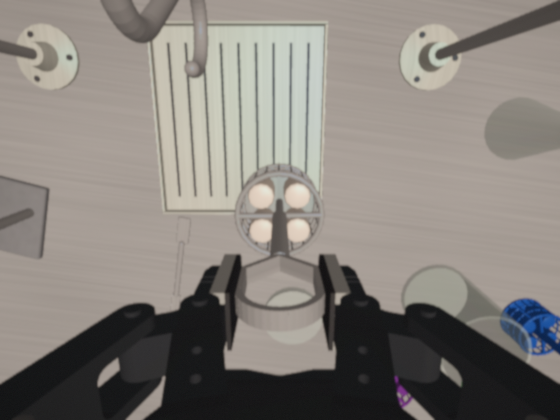

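Emit:
{"op": "send_rows", "data": {"delta_pos": [[0, -2, 15], [0, -1, 25], [0, 0, 28], [0, 0, 28], [0, 0, 26], [0, 0, 18], [0, 0, 10], [0, 0, 5], [0, 0, 2], [0, 0, 0]], "twist": [[0, 0, 0], [0, 0, 0], [0, 0, 0], [0, 0, 0], [0, 0, 0], [0, 0, 0], [0, 0, 0], [0, 0, 0], [0, 0, 0], [0, 0, 0]]}}

```text
t: 16.58
position: [0.5895, -0.0717, 0.1442]
tcp_rot: [-3.141, -0.003, 0.144]
wrist_force: [0.3, -0.3, -1.9]
width: 0.0334
```

Emit:
{"op": "send_rows", "data": {"delta_pos": [[0, 0, 1], [0, 0, 1], [0, 0, 0]], "twist": [[0, 0, 0], [0, 0, 0], [0, 0, 0]]}}

```text
t: 16.83
position: [0.5897, -0.0713, 0.1424]
tcp_rot: [-3.141, -0.003, 0.144]
wrist_force: [-0.7, 0.2, -1.3]
width: 0.0334
```

Emit:
{"op": "send_rows", "data": {"delta_pos": [[0, 0, 1], [0, 0, 1], [0, 0, 0.5], [0, 0, 0]], "twist": [[0, 0, 0], [0, 0, 0], [0, 0, 0], [0, 0, 0]]}}

```text
t: 17.17
position: [0.5892, -0.0712, 0.1392]
tcp_rot: [-3.14, -0.002, 0.144]
wrist_force: [-0.7, -0.4, -1.6]
width: 0.0328
```

Emit:
{"op": "send_rows", "data": {"delta_pos": [[0, 0, 1], [0, 0, 0]], "twist": [[0, 0, 0], [0, 0, 0]]}}

```text
t: 17.33
position: [0.5893, -0.0712, 0.1381]
tcp_rot: [-3.14, -0.002, 0.144]
wrist_force: [-1.1, -0.4, -2.0]
width: 0.0334
```

Emit:
{"op": "send_rows", "data": {"delta_pos": [[0, 0, 1], [0, 0, 0.5], [0, 0, 0]], "twist": [[0, 0, 0], [0, 0, 0], [0, 0, 0]]}}

```text
t: 17.58
position: [0.59, -0.0712, 0.1379]
tcp_rot: [-3.141, -0.004, 0.144]
wrist_force: [-2.7, 2.1, 16.4]
width: 0.0333
```

Emit:
{"op": "send_rows", "data": {"delta_pos": [[0, 0, 1], [0, 0, 0], [0, 0, 0]], "twist": [[0, 0, 0], [0, 0, 0], [0, 0, 0]]}}

```text
t: 17.83
position: [0.5905, -0.0712, 0.1379]
tcp_rot: [-3.141, -0.005, 0.144]
wrist_force: [-5.8, 2.6, 29.9]
width: 0.0335
```

Emit:
{"op": "send_rows", "data": {"delta_pos": [[0, 0, -1.5], [0, 0, 0]], "twist": [[0, 0, 0], [0, 0, 0]]}}

```text
t: 18.0
position: [0.5897, -0.0712, 0.1379]
tcp_rot: [-3.141, -0.003, 0.144]
wrist_force: [-0.2, 2.5, 13.6]
width: 0.0332
```

Emit:
{"op": "send_rows", "data": {"delta_pos": [[0, 0, 0], [0, 0, 0], [0, 0, 0], [0, 0, 0], [0, 0, 0], [0, 0, 0]], "twist": [[0, 0, 0], [0, 0, 0], [0, 0, 0], [0, 0, 0], [0, 0, 0], [0, 0, 0]], "fingers": 0.9}}

```text
t: 18.5
position: [0.5893, -0.0712, 0.1372]
tcp_rot: [-3.14, -0.002, 0.144]
wrist_force: [-0.3, -0.8, 0.7]
width: 0.077
```

```bash
python3 - <<'E'
from h import *
s=robot.get_state();print(s['t'],s['position'],s['tcp_rot'],s['wrist_force'],s['width'])
snap('side','sd19');snap('wrist','w19')
crop('sd19',180,120,380,270,4,'sd19c')
E
```

```text
18.5 [ 0.5893 -0.0712  0.1372] [-3.1403 -0.002   0.1441] [-0.3208 -0.8432  0.6885] 0.07696648260648105
```

View pics/sd19c.png

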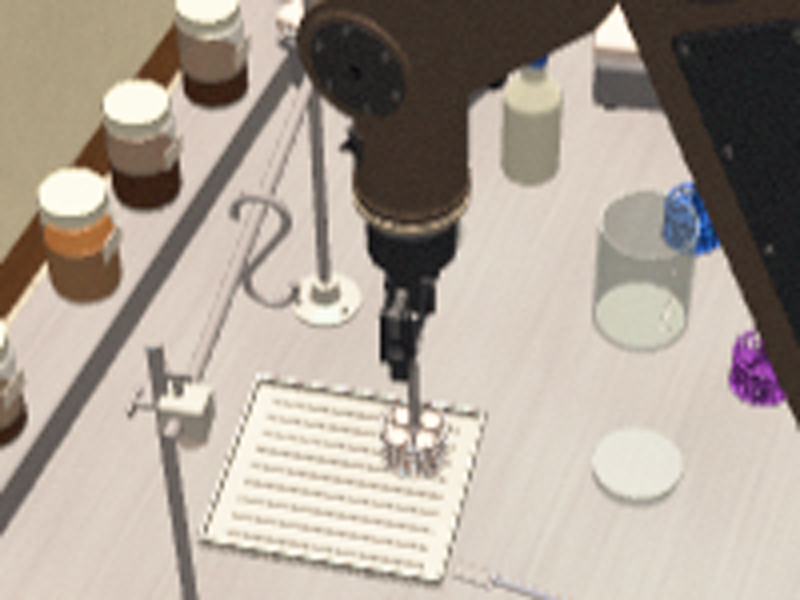

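View pics/w19.png

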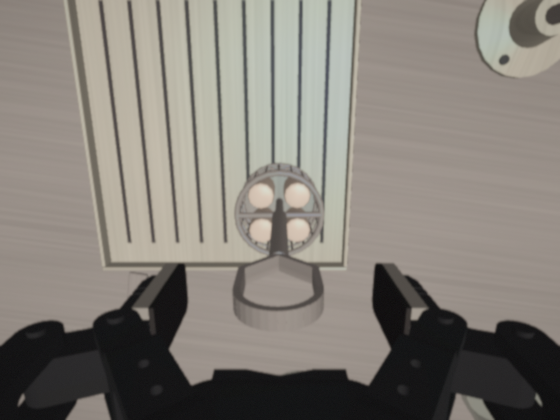

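Emit:
{"op": "send_rows", "data": {"delta_pos": [[0, 0, -5], [0, 0, -15], [0, 0, -30], [0, 0, -35], [0, 0, -25], [0, 0, 0]], "twist": [[0, 0, 0], [0, 0, 0], [0, 0, 0], [0, 0, 0], [0, 0, 0], [0, 0, 0]]}}

```text
t: 19.1
position: [0.5916, -0.0718, 0.2531]
tcp_rot: [3.14, -0.01, 0.144]
wrist_force: [0.5, 0.3, 1.0]
width: 0.0768
```

```bash
cat > kin.py <<'E'
from h import *
s=robot.get_state();print(s['t'],s['position'],s['qpos'])
D=[([.211,-.6144,.2308],[.48070,1.59674,1.06511]),([.4035,-.2918,.3331],[.1653,1.8013,1.1729]),([.4489,.3072,.3366],[.2359,1.7012,1.205]),([.4594,.3905,.2733],[.3773,1.6557,1.1126]),([.5604,.0944,.3666],[.2539,1.6037,1.2843]),([.6154,.0234,.3663],[.3298,1.4976,1.3153]),([.6154,.0248,.4588],[.2915,1.3387,1.5081]),([.4223,-.2822,.3274],[.1863,1.7891,1.1655]),([.4456,-.3055,.2183],[.343,1.8617,.9384]),([.5892,-.0731,.2989],[.3407,1.6462,1.1558]),(list(s['position']),[s['qpos'][1],s['qpos'][2],s['qpos'][4]])]
from scipy.optimize import least_squares
def f(x):
    L2,L3,h,a,e=x;o=[]
    for p,(a2,a3,a5) in D:
        r=np.sqrt(p[0]**2+p[1]**2-.031**2); b=a2+a3
        o+=[a+L2*np.sin(a2)+L3*np.sin(b)+e*np.cos(b)-r, h+L2*np.cos(a2)+L3*np.cos(b)-e*np.sin(b)-p[2]]
    return o
s_=least_squares(f,[.4,.4,.1,0,.0]);print(s_.x,np.abs(s_.fun).max(),np.round(np.array(s_.fun)*1000,1))
E
python3 kin.py
```

```text
19.1 [ 0.5916 -0.0718  0.2531] [-0.1728  0.3783  1.7077  0.0021  1.0461  1.2529]
[ 0.5963  0.4452 -0.0526  0.0005  0.0334] 0.0034636841916533267 [ 0.4  0.1 -0.5 -0.   0.5 -0.1  1.6  0.   0.4 -0.   0.7 -0.  -0.8 -0.
  0.1  0.   0.6  0.   0.5  0.  -3.5  0. ]
```

```bash
cat > ik.py <<'E'
import numpy as np
L2,L3,e=.5963,.4452,.0334; hm=-.0526
def ik(r,z,beta,Lt):
    h=hm+Lt; rw=r-Lt*np.cos(beta); zw=z+Lt*np.sin(beta)-h
    l3=np.hypot(L3,e); off=np.arctan2(e,L3) # link vec L3 along b plus e perp (cos b,-sin b) => angle b+off
    D=np.hypot(rw,zw); c=(D*D-L2**2-l3**2)/(2*L2*l3)
    if abs(c)>1: return None
    g=np.arccos(c); a2=np.arctan2(rw,zw)-np.arctan2(l3*np.sin(g),L2+l3*np.cos(g)); a3=g-off
    return a2,a3,np.pi/2+beta-a2-a3
if __name__=='__main__':
    for nm,r,z in(('tray',.61,.09),('hang',.725,.145),('hangup',.69,.18)):
        for Lt in(.25,.28,.31,.34):
            for b in (0,15,30,45):
                o=ik(r,z-.0187*np.sin(np.radians(b)),np.radians(b),Lt); print(nm,Lt,b,None if o is None else np.round(o,2))
E
python3 ik.py
```

```text
tray 0.25 0 [ 1.02  2.39 -1.83]
tray 0.25 15 [ 0.85  2.4  -1.42]
tray 0.25 30 [ 0.7   2.35 -0.96]
tray 0.25 45 [ 0.6   2.25 -0.49]
tray 0.28 0 [ 1.12  2.43 -1.98]
tray 0.28 15 [ 0.94  2.45 -1.55]
tray 0.28 30 [ 0.75  2.4  -1.06]
tray 0.28 45 [ 0.61  2.3  -0.55]
tray 0.31 0 [ 1.24  2.46 -2.13]
tray 0.31 15 [ 1.03  2.5  -1.7 ]
tray 0.31 30 [ 0.8   2.46 -1.16]
tray 0.31 45 [ 0.63  2.35 -0.62]
tray 0.34 0 [ 1.37  2.48 -2.28]
tray 0.34 15 [ 1.14  2.55 -1.86]
tray 0.34 30 [ 0.86  2.52 -1.28]
tray 0.34 45 [ 0.65  2.4  -0.69]
hang 0.25 0 [ 0.85  2.16 -1.44]
hang 0.25 15 [ 0.73  2.14 -1.04]
hang 0.25 30 [ 0.63  2.08 -0.61]
hang 0.25 45 [ 0.58  1.97 -0.19]
hang 0.28 0 [ 0.92  2.21 -1.56]
hang 0.28 15 [ 0.77  2.21 -1.14]
hang 0.28 30 [ 0.64  2.14 -0.69]
hang 0.28 45 [ 0.58  2.02 -0.24]
hang 0.31 0 [ 0.99  2.26 -1.69]
hang 0.31 15 [ 0.81  2.27 -1.25]
hang 0.31 30 [ 0.66  2.2  -0.77]
hang 0.31 45 [ 0.57  2.07 -0.29]
hang 0.34 0 [ 1.08  2.31 -1.82]
hang 0.34 15 [ 0.87  2.33 -1.37]
hang 0.34 30 [ 0.69  2.26 -0.85]
hang 0.34 45 [ 0.57  2.12 -0.34]
hangup 0.25 0 [ 0.77  2.24 -1.44]
hangup 0.25 15 [ 0.64  2.22 -1.02]
hangup 0.25 30 [ 0.54  2.14 -0.59]
hangup 0.25 45 [ 0.49  2.03 -0.16]
hangup 0.28 0 [ 0.84  2.3  -1.57]
hangup 0.28 15 [ 0.68  2.29 -1.13]
hangup 0.28 30 [ 0.55  2.21 -0.66]
hangup 0.28 45 [ 0.48  2.08 -0.21]
hangup 0.31 0 [ 0.93  2.36 -1.71]
hangup 0.31 15 [ 0.73  2.35 -1.25]
hangup 0.31 30 [ 0.57  2.27 -0.74]
hangup 0.31 45 [ 0.48  2.13 -0.25]
hangup 0.34 0 [ 1.03  2.41 -1.86]
hangup 0.34 15 [ 0.79  2.42 -1.38]
hangup 0.34 30 [ 0.59  2.33 -0.83]
hangup 0.34 45 [ 0.48  2.18 -0.3 ]
```

```bash
cat > fk.py <<'E'
import numpy as np
from scipy.spatial.transform import Rotation as Ro
from scipy.optimize import least_squares
P=dict(L2=.5963,L3=.4452,e=.0334,hm=-.0526,Lt=.30,d=.031,s4=1)
lo=np.array([-2.75,-.82,.23,-1.56,.09,-2.92]);hi=np.array([2.75,2.05,2.67,4.7,2.69,2.92])
def fk(q,P=P,pts=False):
    R=Ro.from_euler('z',q[0]); p=np.array([0,0,P['hm']+P['Lt']])+R.apply([0,P['d'],0]); sh=p.copy()
    R=R*Ro.from_euler('y',q[1]); p=p+R.apply([0,0,P['L2']]); el=p.copy()
    R=R*Ro.from_euler('y',q[2]); p=p+R.apply([P['e'],0,P['L3']]); w=p.copy()
    R=R*Ro.from_euler('z',P['s4']*q[3])*Ro.from_euler('y',q[4])*Ro.from_euler('z',q[5]+np.pi/2)
    p=p+R.apply([0,0,P['Lt']])
    return (p,R,sh,el,w) if pts else (p,R)
def ikn(p,R,q0,P=P):
    def f(q):
        pp,RR=fk(q,P); return np.r_[(pp-p)*5,(RR.inv()*R).as_rotvec()]
    s=least_squares(f,np.clip(q0,lo+1e-3,hi-1e-3),bounds=(lo,hi)); return s.x,np.linalg.norm(s.fun)
E
cat > t.py <<'E'
from h import *; import fk
s=robot.get_state(); q=s['qpos']
p,R=fk.fk(q); print(s['position'],p, s['tcp_rot'],R.as_euler('xyz'))
E
python3 t.py
```

```text
[ 0.5916 -0.0718  0.2531] [ 0.5906 -0.0711  0.2531] [ 3.1404 -0.0095  0.144 ] [ 3.1404 -0.0095  0.144 ]
```

```bash
cat >> t.py <<'E'
P2=dict(fk.P,s4=-1); print('s4=-1',fk.fk(q,P2)[1].as_euler('xyz'))
# design
psi=.144; B=np.array([.5893,-.0712]); railm=np.array([.6955,-.011]); xr=np.array([np.cos(psi),np.sin(psi)])
for side in(-1,1):
  for az in (40,60):
    for beta in (20,35):
      for Lt in (.27,.32):
        P=dict(fk.P,Lt=Lt); a=psi-side*np.radians(az)  # direction azimuth; side -1: wrist at -y -> pointing +y
        b=np.radians(beta); zt=np.array([np.cos(b)*np.cos(a),np.cos(b)*np.sin(a),-np.sin(b)])
        yt=np.array([np.sin(a),-np.cos(a),0]); xt=np.cross(yt,zt); Rg=Ro.from_matrix(np.c_[xt,yt,zt])
        for nm,xy,z in(('tray',B,.092),('hang',railm,.145)):
            g=np.r_[xy,z]; tcp=g+zt*.0187
            best=min((fk.ikn(tcp,Rg,np.array([q[0],q[1],q[2],k4,1.2,k6]),P) for k4 in(1.57,2.2,-1) for k6 in(-1.5,0,1.5)),key=lambda r:r[1])
            print(side,az,beta,Lt,nm,best[0].round(2),round(best[1],4),'xt',xt.round(2), 'w',fk.fk(best[0],P,True)[4].round(2))
E
python3 t.py
```

```text
[ 0.5916 -0.0718  0.2531] [ 0.5906 -0.0711  0.2531] [ 3.1404 -0.0095  0.144 ] [ 3.1404 -0.0095  0.144 ]
s4=-1 [ 3.1369 -0.0084  0.1462]
-1 40 20 0.27 tray [-0.58  0.83  2.11  1.64  1.2  -1.35] 0.0 xt [0.23 0.26 0.94] w [ 0.43 -0.25  0.18]
-1 40 20 0.27 hang [-0.39  0.76  1.94  1.73  1.11 -1.11] 0.0 xt [0.23 0.26 0.94] w [ 0.54 -0.19  0.23]
-1 40 20 0.32 tray [-0.68  0.89  2.12  1.57  1.22 -1.43] 0.0 xt [0.23 0.26 0.94] w [ 0.4  -0.28  0.2 ]
-1 40 20 0.32 hang [-0.47  0.81  1.98  1.69  1.16 -1.2 ] 0.0 xt [0.23 0.26 0.94] w [ 0.51 -0.22  0.25]
-1 40 35 0.27 tray [-0.52  0.71  2.1   1.54  0.93 -1.16] 0.0 xt [0.38 0.43 0.82] w [ 0.45 -0.22  0.24]
-1 40 35 0.27 hang [-0.34  0.67  1.9   1.51  0.86 -0.86] 0.0 xt [0.38 0.43 0.82] w [ 0.56 -0.16  0.29]
-1 40 35 0.32 tray [-0.6   0.75  2.12  1.5   0.95 -1.24] 0.0 xt [0.38 0.43 0.82] w [ 0.42 -0.26  0.26]
-1 40 35 0.32 hang [-0.41  0.7   1.95  1.51  0.89 -0.95] 0.0 xt [0.38 0.43 0.82] w [ 0.53 -0.2   0.32]
-1 60 20 0.27 tray [-0.58  0.86  1.92  1.26  1.31 -1.2 ] 0.0 xt [0.13 0.32 0.94] w [ 0.5  -0.29  0.18]
-1 60 20 0.27 hang [-0.41  0.82  1.75
[... 1621 characters left out ...]
 0.25  0.77  1.93  4.49  1.08 -2.04] 0.0 xt [ 0.21 -0.27  0.94] w [0.55 0.17 0.23]
1 60 20 0.32 tray [ 0.28  0.89  2.23  4.33  1.21 -1.59] 0.0 xt [ 0.21 -0.27  0.94] w [0.41 0.15 0.2 ]
1 60 20 0.32 hang [ 0.33  0.82  1.96  4.52  1.13 -1.95] 0.0 xt [ 0.21 -0.27  0.94] w [0.52 0.21 0.25]
1 60 35 0.27 tray [ 0.13  0.7   2.17  4.37  0.84 -1.88] 0.0 xt [ 0.36 -0.45  0.82] w [0.46 0.09 0.24]
1 60 35 0.27 hang [ 0.21  0.68  1.89 -1.56  0.82 -2.3 ] 0.0029 xt [ 0.36 -0.45  0.82] w [0.57 0.15 0.29]
1 60 35 0.32 tray [ 0.21  0.74  2.21  4.38  0.89 -1.79] 0.0 xt [ 0.36 -0.45  0.82] w [0.44 0.12 0.26]
1 60 35 0.32 hang [ 0.27  0.7   1.93 -1.56  0.86 -2.21] 0.0039 xt [ 0.36 -0.45  0.82] w [0.54 0.18 0.32]
```

```bash
cat > g.py <<'E'
import numpy as np
from scipy.spatial.transform import Rotation as Ro
psi=.144; B=np.array([.5893,-.0712]); railm=np.array([.6955,-.011]); xr=np.array([np.cos(psi),np.sin(psi),0]); yr=np.array([-np.sin(psi),np.cos(psi),0])
a=psi+np.radians(60); b=np.radians(30)
zt=np.array([np.cos(b)*np.cos(a),np.cos(b)*np.sin(a),-np.sin(b)]); yt=np.array([np.sin(a),-np.cos(a),0]); xt=np.cross(yt,zt)
Rg=Ro.from_matrix(np.c_[xt,yt,zt])
E
cat > t2.py <<'E'
from h import *; import fk; from g import *
p0,R0=pose(); q=robot.get_state()['qpos']
mid=np.array([.53,-.17,.27])
rv=(R0.inv()*Rg).as_rotvec(degrees=True); print('rv',rv,np.linalg.norm(rv))
g=np.r_[B,.078]; tg=g+zt*.0187; pre=tg-zt*.09; print('tcp grasp',tg,'pre',pre,'rpy',Rg.as_euler('xyz'))
for Lt in(.27,.32):
    P=dict(fk.P,Lt=Lt);qq=q
    for i in range(1,14):
        R=R0*Ro.from_rotvec(rv*i/13,degrees=True); p=p0+(mid-p0)*i/13
        qq,e=fk.ikn(p,R,qq,P); 
        if i%3==1: print(Lt,i,qq.round(2),round(e,4),fk.fk(qq,P,True)[4].round(3))
    for nm,p in(('pre',pre),('grasp',tg)):
        qq,e=fk.ikn(p,Rg,qq,P); print(nm,qq.round(2),round(e,4),fk.fk(qq,P,True)[4].round(3))
plan(mid,Rg,14)
E
python3 t2.py
```

```text
rv [ 31.5932  53.7637 -53.9955] 82.48742142098418
tcp grasp [ 0.5953 -0.0562  0.0687] pre [ 0.5664 -0.1286  0.1137] rpy [ 3.1416 -1.0472  1.1912]
0.27 1 [-0.22  0.35  1.75  0.08  0.98  1.09] 0.0 [ 0.567 -0.094  0.523]
0.27 4 [-0.37  0.31  1.84  0.41  0.9   0.52] 0.0 [ 0.51  -0.167  0.513]
0.27 7 [-0.54  0.33  1.89  0.72  0.99 -0.06] 0.0 [ 0.469 -0.244  0.487]
0.27 10 [-0.68  0.4   1.88  0.89  1.21 -0.51] 0.0 [ 0.446 -0.319  0.45 ]
0.27 13 [-0.77  0.51  1.83  0.94  1.46 -0.84] 0.0 [ 0.443 -0.387  0.405]
pre [-0.68  0.75  1.89  1.06  1.25 -1.06] 0.0 [ 0.48  -0.346  0.249]
grasp [-0.55  0.81  1.93  1.2   1.15 -1.14] 0.0 [ 0.509 -0.273  0.204]
0.32 1 [-0.22  0.35  1.75  0.08  0.98  1.08] 0.0 [ 0.564 -0.097  0.573]
0.32 4 [-0.4   0.3   1.86  0.41  0.89  0.48] 0.0 [ 0.498 -0.179  0.56 ]
0.32 7 [-0.59  0.33  1.91  0.72  1.   -0.12] 0.0 [ 0.452 -0.266  0.529]
0.32 10 [-0.74  0.43  1.89  0.86  1.22 -0.57] 0.0 [ 0.428 -0.351  0.484]
0.32 13 [-0.84  0.56  1.81  0.9   1.48 -0.89] 0.0 [ 0.427 -0.427  0.43 ]
pre [-0.75  0.8   1.86  1.01  1.27 -1.1 ] 0.0 [ 0.464 -0.386  0.274]
grasp [-0.62  0.86  1.91  1.15  1.17 -1.18] 0.0 [ 0.493 -0.314  0.229]
total tool d [-74.8986  88.3543 -17.5408] rv [ 31.5932  53.7637 -53.9955] min rows 12
n 14 dpos [[-5.3, 6.3, -1.3], [-5.7, 5.9, -1.9], [-5.9, 5.4, -2.5], [-6.1, 4.9, -3.1], [-6.1, 4.3, -3.7], [-6.1, 3.8, -4.2], [-6.1, 3.2, -4.8], [-5.9, 2.6, -5.3], [-5.7, 2.0, -5.8], [-5.4, 1.4, -6.2], [-5.1, 0.8, -6.6], [-4.6, 0.2, -7.0], [-4.2, -0.4, -7.3], [-3.6, -1.0, -7.5]] tw [2.26, 3.84, -3.86]
```

Emit:
{"op": "send_rows", "data": {"delta_pos": [[-5.3, 6.3, -1.3], [-5.7, 5.9, -1.9], [-5.9, 5.4, -2.5], [-6.1, 4.9, -3.1], [-6.1, 4.3, -3.7], [-6.1, 3.8, -4.2], [-6.1, 3.2, -4.8], [-5.9, 2.6, -5.3], [-5.7, 2, -5.8], [-5.4, 1.4, -6.2], [-5.1, 0.8, -6.6], [-4.6, 0.2, -7]], "twist": [[2.26, 3.84, -3.86], [2.26, 3.84, -3.86], [2.26, 3.84, -3.86], [2.26, 3.84, -3.86], [2.26, 3.84, -3.86], [2.26, 3.84, -3.86], [2.26, 3.84, -3.86], [2.26, 3.84, -3.86], [2.26, 3.84, -3.86], [2.26, 3.84, -3.86], [2.26, 3.84, -3.86], [2.26, 3.84, -3.86]]}}

```text
t: 20.1
position: [0.5367, -0.1498, 0.2641]
tcp_rot: [-2.996, -0.857, 0.898]
wrist_force: [-0.1, -0.1, -0.7]
width: 0.0765
```

Emit:
{"op": "send_rows", "data": {"delta_pos": [[-4.2, -0.4, -7.3], [-3.6, -1, -7.5], [0, 0, 0], [0, 0, 0]], "twist": [[2.26, 3.84, -3.86], [2.26, 3.84, -3.86], [0, 0, 0], [0, 0, 0]]}}

```text
t: 20.43
position: [0.5278, -0.1635, 0.2656]
tcp_rot: [-3.068, -1.001, 1.085]
wrist_force: [-0.5, 0.4, -0.5]
width: 0.0768
```

```bash
cat > t3.py <<'E'
from h import *; import fk; from g import *
s=robot.get_state();q=s['qpos'];print(s['t'],s['position'],s['tcp_rot'],q)
for Lt in np.arange(.24,.36,.02):
    p,R=fk.fk(q,dict(fk.P,Lt=Lt)); print(round(Lt,2),p,(p-s['position']))
print((R.inv()*pose()[1]).as_rotvec())
E
python3 t3.py; python3 - <<'E'
from h import *
from g import *
c,_=snap('wrist','w20');snap('side','sd20')
g=np.r_[B,.078]; tg=g+zt*.0187; plan(tg-zt*.09,Rg,6)
E
```

```text
20.4333 [ 0.5278 -0.1635  0.2656] [-3.0675 -1.0007  1.085 ] [-0.8886  0.5857  1.8118  0.8472  1.4435 -0.8771]
0.24 [ 0.4849 -0.2648  0.205 ] [-0.043  -0.1013 -0.0606]
0.26 [ 0.4914 -0.2492  0.2142] [-0.0364 -0.0857 -0.0514]
0.28 [ 0.4979 -0.2337  0.2234] [-0.0299 -0.0702 -0.0422]
0.3 [ 0.5045 -0.2182  0.2327] [-0.0234 -0.0547 -0.0329]
0.32 [ 0.511  -0.2026  0.2419] [-0.0168 -0.0391 -0.0237]
0.34 [ 0.5175 -0.1871  0.2512] [-0.0103 -0.0236 -0.0145]
[-0.  0. -0.]
total tool d [-103.0104   27.1601  121.2596] rv [ 0.9353  2.6094 -3.1523] min rows 5
n 6 dpos [[-17.2, 4.5, 20.2], [-17.4, 4.4, 20.1], [-17.6, 4.3, 19.9], [-17.7, 4.2, 19.8], [-17.9, 4.1, 19.6], [-18.1, 4.0, 19.5]] tw [0.16, 0.43, -0.53]
```

View pics/w20.png

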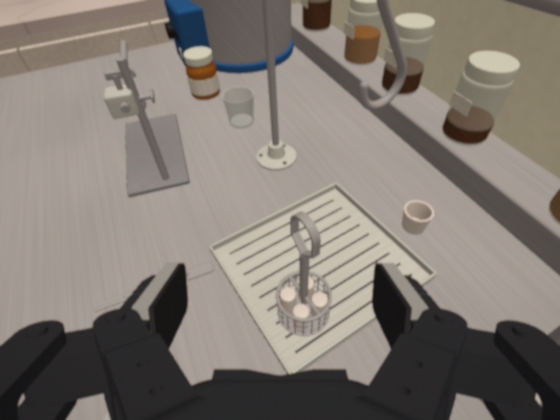

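View pics/sd20.png

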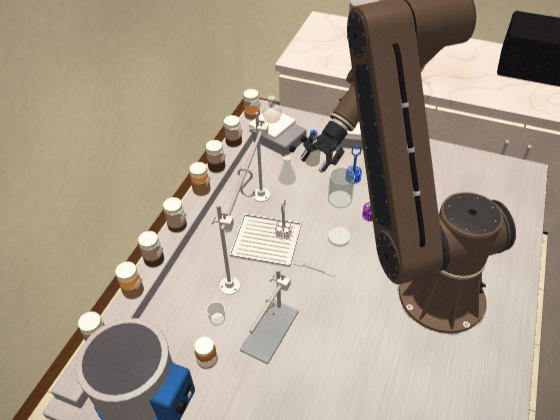

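```bash
sed -i 's/Lt=.30/Lt=.3705/' fk.py; cat > t4.py <<'E'
from h import *; import fk; from g import *
s=robot.get_state();q=s['qpos']
for Lt in (.36,.37,.38): print(Lt,fk.fk(q,dict(fk.P,Lt=Lt))[0]-s['position'])
g=np.r_[B,.078]; tg=g+zt*.0187
hg=np.r_[railm,.224-.1685+.075]+zt*.0187
qq=q
for nm,p in(('pre',tg-zt*.09),('grasp',tg),('up',tg+[0,0,.10]),('hangpre',hg-.07*xr+[0,0,.035]),('hangup',hg+[0,0,.03]),('hang',hg),('out',hg-zt*.09)):
    qq,e=fk.ikn(p,Rg,qq); print(nm,p,qq.round(2),round(e,4),'elbow',fk.fk(qq,pts=True)[3].round(3),'w',fk.fk(qq,pts=True)[4].round(3))
c=load('w20')
for z in(.003,.045,.09,.124,.174): print(z,proj(c,[*B,z]))
for sgn in(-1,1): print('loop side',proj(c,np.r_[B,.155]+yr*.0175*sgn))
E
python3 t4.py; python3 -c "
from h import *
crop('w20',220,190,400,360,4,'w20c')"
```

```text
0.36 [-0.0038 -0.008  -0.0052]
0.37 [-0.0005 -0.0003 -0.0006]
0.38 [0.0028 0.0075 0.004 ]
pre [ 0.5664 -0.1286  0.1137] [-0.81  0.85  1.83  0.96  1.28 -1.13] 0.0 elbow [ 0.331 -0.303  0.712] w [ 0.448 -0.427  0.299]
grasp [ 0.5953 -0.0562  0.0687] [-0.69  0.91  1.88  1.1   1.18 -1.21] 0.0 elbow [ 0.383 -0.277  0.683] w [ 0.476 -0.354  0.254]
up [ 0.5953 -0.0562  0.1687] [-0.69  0.74  1.89  1.05  1.26 -1.06] 0.0 elbow [ 0.33  -0.233  0.758] w [ 0.476 -0.354  0.354]
hangpre [ 0.6322 -0.006   0.1562] [-0.59  0.76  1.88  1.13  1.21 -1.05] 0.0 elbow [ 0.361 -0.203  0.748] w [ 0.513 -0.304  0.341]
hangup [0.7015 0.004  0.1512] [-0.51  0.82  1.74  1.16  1.21 -0.95] 0.0 elbow [ 0.393 -0.187  0.726] w [ 0.583 -0.294  0.336]
hang [0.7015 0.004  0.1212] [-0.51  0.86  1.74  1.18  1.19 -0.99] 0.0 elbow [ 0.409 -0.196  0.706] w [ 0.583 -0.294  0.306]
out [ 0.6726 -0.0684  0.1661] [-0.63  0.8   1.71  1.06  1.29 -0.94] 0.0 elbow [ 0.365 -0.228  0.732] w [ 0.554 -0.366  0.351]
0.003 (np.float64(303.22940784693134), np.float64(311.0245774557402))
0.045 (np.float64(303.62071557317205), np.float64(293.7837759601534))
0.09 (np.float64(304.115670627695), np.float64(271.9763306376578))
0.124 (np.float64(304.55560175667796), np.float64(252.59320897177864))
0.174 (np.float64(305.3391501449892), np.float64(218.07050134512565))
loop side (np.float64(316.9612995833032), np.float64(245.50082491094423))
loop side (np.float64(293.83150476037304), np.float64(219.670907073808))
```

View pics/w20c.png

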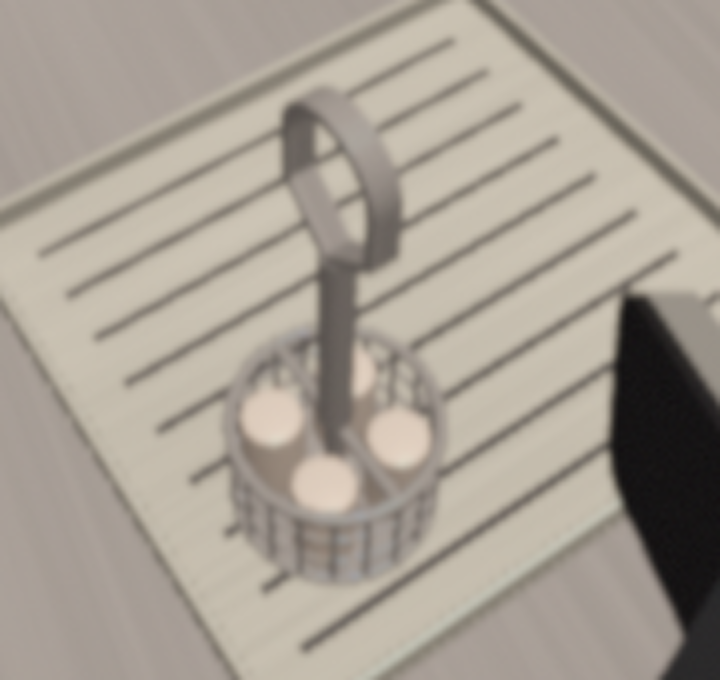

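Emit:
{"op": "send_rows", "data": {"delta_pos": [[-17, 4.5, 20], [-17.4, 4.4, 20], [-17.6, 4.3, 20], [-17.7, 4.2, 20], [-17.9, 4.1, 20], [-18, 4, 19], [0, 0, 0], [0, 0, 0]], "twist": [[0.16, 0.43, -0.53], [0.16, 0.43, -0.53], [0.16, 0.43, -0.53], [0.16, 0.43, -0.53], [0.16, 0.43, -0.53], [0.16, 0.43, -0.53], [0, 0, 0], [0, 0, 0]]}}

```text
t: 21.2
position: [0.5664, -0.1275, 0.1143]
tcp_rot: [-3.14, -1.048, 1.193]
wrist_force: [0.7, -0.2, 1.1]
width: 0.077
```

```bash
python3 - <<'E'
from h import *
from g import *
s=robot.get_state();print(s['t'],s['position'],s['tcp_rot'],s['qpos'])
snap('wrist','w21')
g=np.r_[B,.078]; tg=g+zt*.0187; plan(tg,Rg,6)
c=load('w21')
for z in(.045,.078,.124): print(z,proj(c,[*B,z]))
E
```

```text
21.2 [ 0.5664 -0.1275  0.1143] [-3.1402 -1.048   1.1929] [-0.8104  0.8485  1.8283  0.9607  1.2839 -1.1322]
total tool d [-1.5793  0.1033 90.5107] rv [-0.0928 -0.022   0.1265] min rows 3
n 6 dpos [-0.3, 0.0, 15.1] tw [-0.02, -0.0, 0.02]
0.045 (np.float64(280.46009281232983), np.float64(256.7026536587395))
0.078 (np.float64(280.5419260542212), np.float64(225.04602914330943))
0.124 (np.float64(280.6896311995843), np.float64(167.90731365694563))
```

View pics/w21.png

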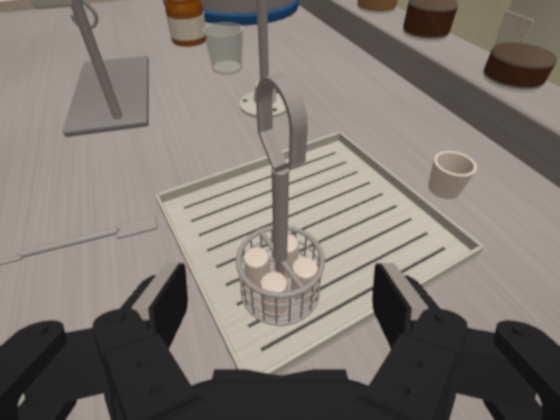

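Emit:
{"op": "send_rows", "data": {"delta_pos": [[-0.5, 0, 15], [-0.5, 0, 18], [-0.5, 0, 18], [0, 0, 16], [0, 0, 12], [0, 0, 8], [0, 0, 3], [0, 0, 0]], "twist": [[0, 0, 0], [0, 0, 0], [0, 0, 0], [0, 0, 0], [0, 0, 0], [0, 0, 0], [0, 0, 0], [0, 0, 0]]}}

```text
t: 21.92
position: [0.5951, -0.0564, 0.0677]
tcp_rot: [3.139, -1.048, 1.196]
wrist_force: [0.1, 0.0, -0.7]
width: 0.0768
```

```bash
python3 - <<'E'
from h import *
from g import *
s=robot.get_state();print(s['t'],s['position'],s['tcp_rot'],s['wrist_force'])
snap('wrist','w22')
g=np.r_[B,.078]; tg=g+zt*.0187; plan(tg,Rg,2)
E
```

```text
21.9167 [ 0.5951 -0.0564  0.0677] [ 3.1391 -1.0485  1.1959] [ 0.113   0.0232 -0.7291]
total tool d [ 1.0855 -0.1327  0.3407] rv [-0.0654 -0.0636  0.1417] min rows 1
n 2 dpos [0.5, -0.1, 0.2] tw [-0.03, -0.03, 0.07]
```

View pics/w22.png

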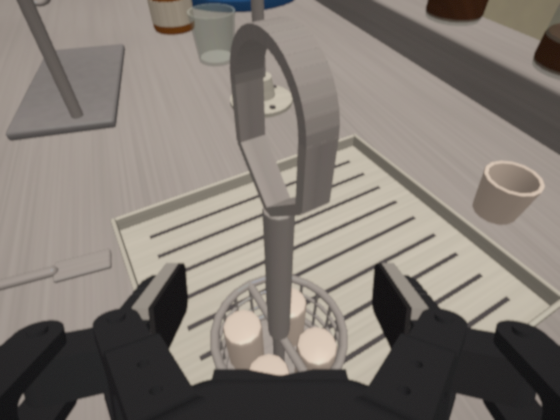

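Emit:
{"op": "send_rows", "data": {"delta_pos": [[0, 0, 0], [0, 0, 0], [0, 0, 0], [0, 0, 0], [0, 0, 0], [0, 0, 0], [0, 0, 0], [0, 0, 0], [0, 0, 0]], "twist": [[0, 0, 0], [0, 0, 0], [0, 0, 0], [0, 0, 0], [0, 0, 0], [0, 0, 0], [0, 0, 0], [0, 0, 0], [0, 0, 0]], "fingers": 0, "squeeze": 70}}

```text
t: 22.72
position: [0.595, -0.057, 0.0677]
tcp_rot: [3.139, -1.048, 1.196]
wrist_force: [0.3, -1.3, 0.5]
width: 0.0077
```

```bash
python3 - <<'E'
from h import *
s=robot.get_state();print(s['t'],s['position'],s['tcp_rot'],s['wrist_force'],s['width'])
snap('wrist','w23')
E
```

```text
22.7167 [ 0.595  -0.057   0.0677] [ 3.1388 -1.0484  1.1956] [ 0.3158 -1.3262  0.506 ] 0.007653953720197014
```

View pics/w23.png

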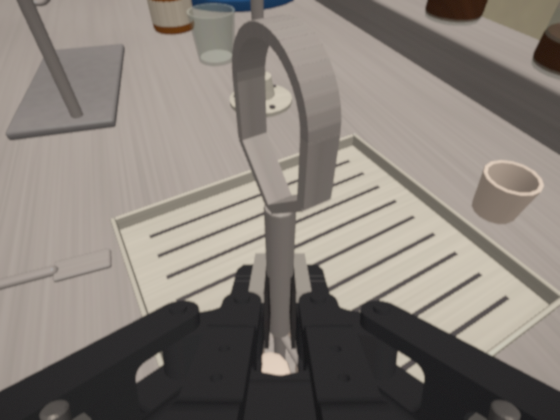

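```bash
python3 - <<'E'
from h import *
from g import *
p,R=pose(); H=np.r_[railm,0]-.0013*yr
base=np.r_[(p-.0187*R.apply([0,0,1]))[:2],0]; print(base,H)
off=H-base; off[2]=0
print('lift',R.inv().apply([0,0,.05])*1000)
print('to prehang',R.inv().apply(off-.08*xr+[0,0,.037])*1000)
print('in +x 10mm',R.inv().apply(xr*.01)*1000,'down10',R.inv().apply([0,0,-.01])*1000,'y10',R.inv().apply(yr*.01)*1000)
E
```

```text
[ 0.589 -0.072  0.   ] [ 0.6957 -0.0123  0.    ]
lift [ 43.3308   0.0709 -24.9487]
to prehang [59.4979  7.7939 29.2057]
in +x 10mm [2.4755 8.6703 4.324 ] down10 [-8.6662 -0.0142  4.9897] y10 [ 4.3324 -4.9825  7.5103]
```

Emit:
{"op": "send_rows", "data": {"delta_pos": [[3.5, 0, -2], [8.7, 0, -5], [14, 0, -8], [17.1, 0, -10], [12, 1.6, 6], [12, 1.6, 6], [12, 1.6, 6], [12, 1.6, 6], [11.5, 1.4, 5.2], [0, 0, 0], [0, 0, 0]], "twist": [[0, 0, 0], [0, 0, 0], [0, 0, 0], [0, 0, 0], [0, 0, 0], [0, 0, 0], [0, 0, 0], [0, 0, 0], [0, 0, 0], [0, 0, 0], [0, 0, 0]]}}

```text
t: 23.68
position: [0.6225, -0.0076, 0.1549]
tcp_rot: [3.138, -1.048, 1.198]
wrist_force: [0.4, 0.1, -1.3]
width: 0.0079
```

```bash
python3 - <<'E'
from h import *
from g import *
s=robot.get_state();print(s['t'],s['position'],s['tcp_rot'],s['wrist_force'],s['width'])
snap('wrist','w24');snap('side','sd24');snap('scene','sc24')
crop('sd24',180,120,380,270,4,'sd24c');crop('sc24',180,130,380,280,4,'sc24c')
p,R=pose(); H=np.r_[railm,0]-.0013*yr
ax=(p-.0187*R.apply([0,0,1])); d=ax-H; print('basket axis rel hook x,y',d@xr,d@yr,'underside',ax[2]-.075+(-.0)) 
c=load('w24')
X=lambda x,z,y=0: H+xr*x+yr*y+np.array([0,0,.28+z])
for x,z in((-22,-36),(0,-60),(22,-38),(0,-56),(0,60)): print((x,z),np.round(proj(c,X(x/1000,z/1000)),1))
E
```

```text
23.6833 [ 0.6225 -0.0076  0.1549] [ 3.1382 -1.0481  1.1977] [ 0.3627  0.1032 -1.3128] 0.007861307580764369
basket axis rel hook x,y -0.08026618481316795 -0.00011134401131827265 underside 0.08860563676732468
(-22, -36) [459.1  56.2]
(0, -60) [477.2 112.5]
(22, -38) [548.3  35.8]
(0, -56) [481.8 102.1]
(0, 60) [ 908.8 -855.3]
```

View pics/w24.png

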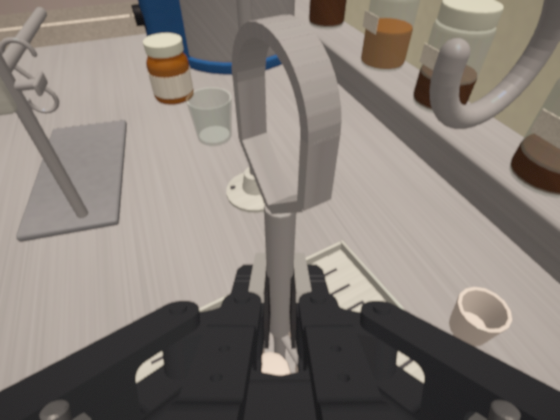

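View pics/sd24c.png

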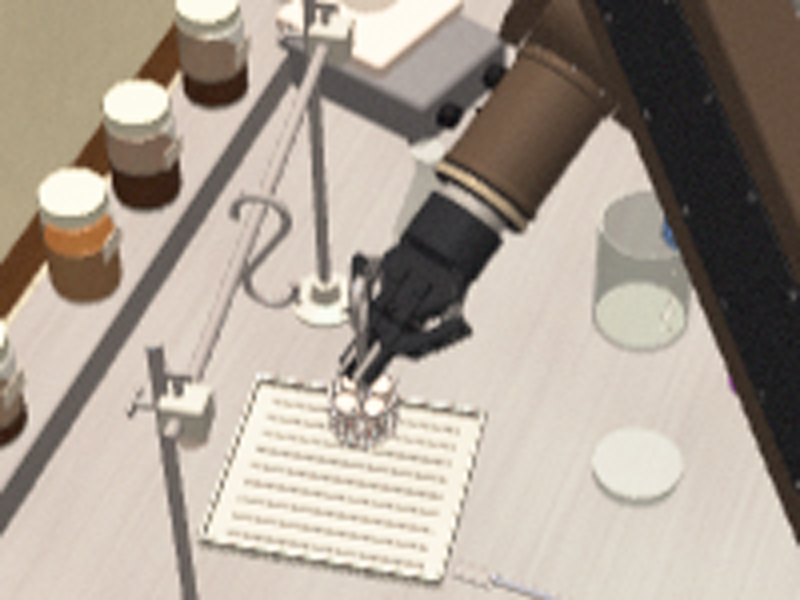

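View pics/sc24c.png

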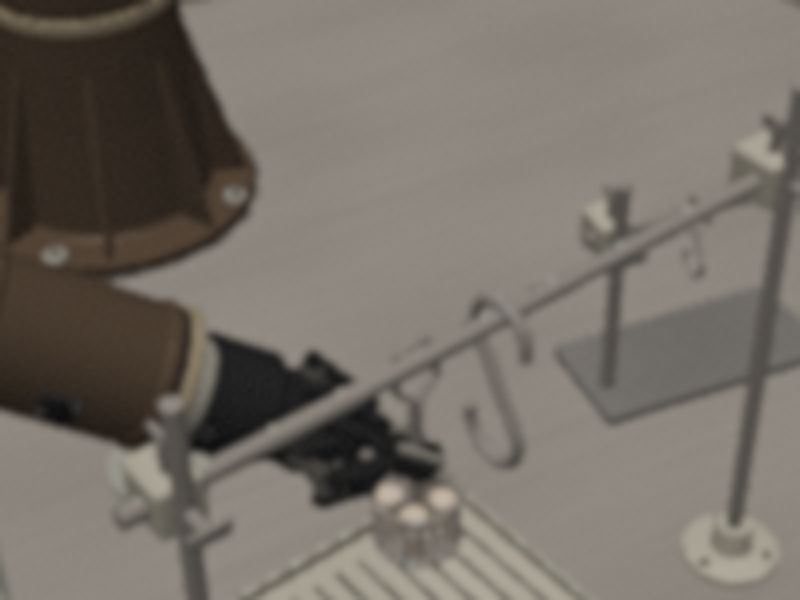

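Emit:
{"op": "send_rows", "data": {"delta_pos": [[1.2, 4.3, 2.2], [2.5, 8.7, 4.3], [2.5, 8.7, 4.3], [2.5, 8.7, 4.3], [2.5, 8.7, 4.3], [1.2, 4.3, 2.2], [0, 0, 0]], "twist": [[0, 0, 0], [0, 0, 0], [0, 0, 0], [0, 0, 0], [0, 0, 0], [0, 0, 0], [0, 0, 0]]}}

```text
t: 24.42
position: [0.6731, -0.0012, 0.1547]
tcp_rot: [3.137, -1.048, 1.198]
wrist_force: [0.0, -0.2, -1.6]
width: 0.0079
```

```bash
cat > chk.py <<'E'
from h import *
from g import *
import sys
k=sys.argv[1]
s=robot.get_state();print(s['t'],s['position'],s['tcp_rot'],s['wrist_force'],s['width'])
snap('wrist','w'+k);snap('side','sd'+k);snap('scene','sc'+k)
crop('sd'+k,200,140,320,230,6,'sd'+k+'c');crop('sc'+k,230,180,350,270,6,'sc'+k+'c')
p,R=pose(); H=np.r_[railm,0]-.0013*yr
ax=(p-.0187*R.apply([0,0,1])); d=ax-H; print('basket axis rel hook x,y',d@xr,d@yr,'crown inner',ax[2]-.0741+.1685) 
c=load('w'+k)
X=lambda x,z,y=0: H+xr*x+yr*y+np.array([0,0,.28+z])
for x,z in((-22,-36),(0,-60),(22,-38),(0,-56)): print((x,z),np.round(proj(c,X(x/1000,z/1000)),1))
E
python3 chk.py 25
```

```text
24.4167 [ 0.6731 -0.0012  0.1547] [ 3.1372 -1.0483  1.1978] [ 0.027  -0.2088 -1.5889] 0.007919465659422862
basket axis rel hook x,y -0.030374078818830058 0.0002224810311049656 crown inner 0.258329002335274
(-22, -36) [306.7  97.6]
(0, -60) [362.8 153.5]
(22, -38) [437.3  66.5]
(0, -56) [365.1 142.4]
```

View pics/w25.png

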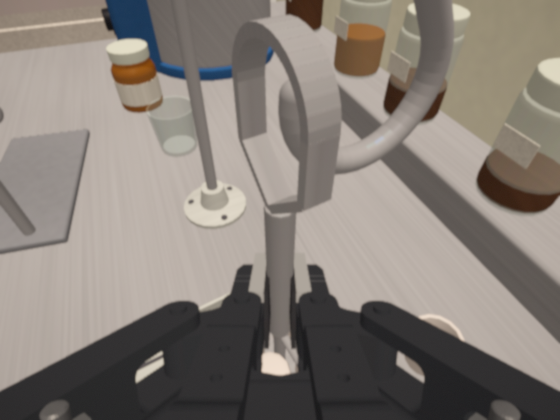

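View pics/sd25c.png

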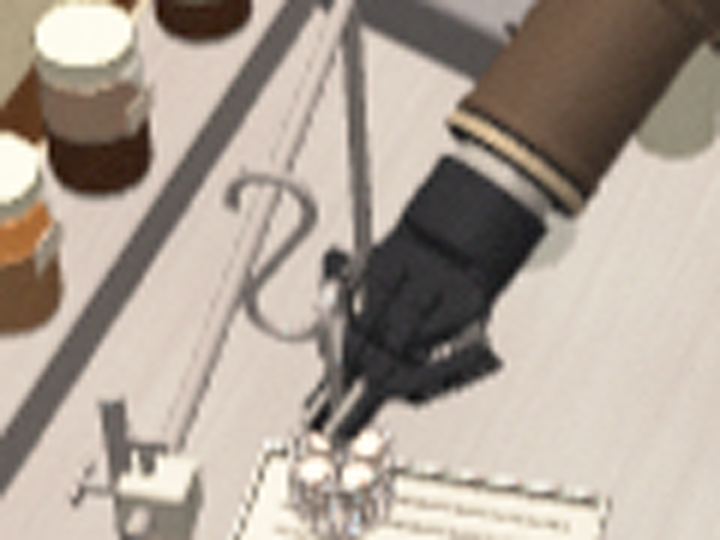

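View pics/sc25c.png

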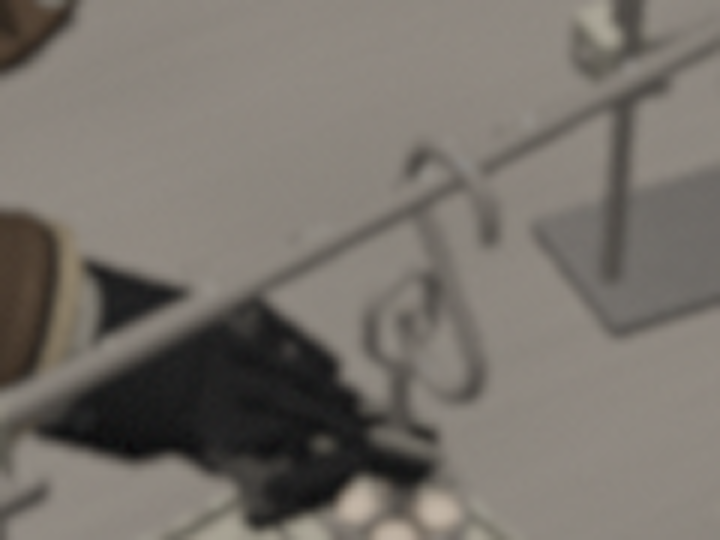

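Emit:
{"op": "send_rows", "data": {"delta_pos": [[1.2, 4.3, 2.2], [1.5, 5.2, 2.6], [1.2, 4.3, 2.2], [0, 0, 0], [0, 0, 0]], "twist": [[0, 0, 0], [0, 0, 0], [0, 0, 0], [0, 0, 0], [0, 0, 0]]}}

```text
t: 24.98
position: [0.6879, 0.0009, 0.1546]
tcp_rot: [3.138, -1.048, 1.196]
wrist_force: [-0.1, -0.2, -1.3]
width: 0.0078
```

```bash
python3 chk.py 26
```

```text
24.9833 [0.6879 0.0009 0.1546] [ 3.1383 -1.0483  1.1964] [-0.0839 -0.2497 -1.2814] 0.007823097636767586
basket axis rel hook x,y -0.01427036673178245 0.00012199083684956633 crown inner 0.2583170626272466
(-22, -36) [249.  113.7]
(0, -60) [322.1 168.5]
(22, -38) [397.2  77.9]
(0, -56) [323.4 157.3]
```

View pics/w26.png

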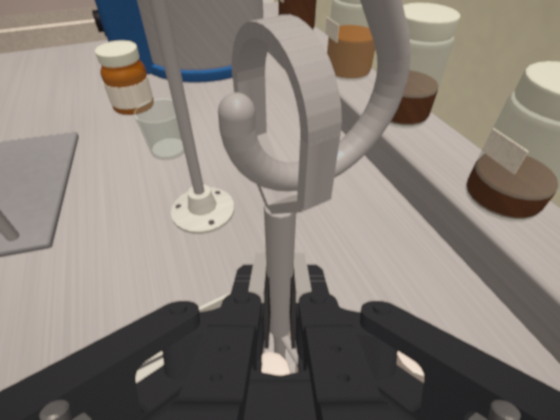

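View pics/sd26c.png

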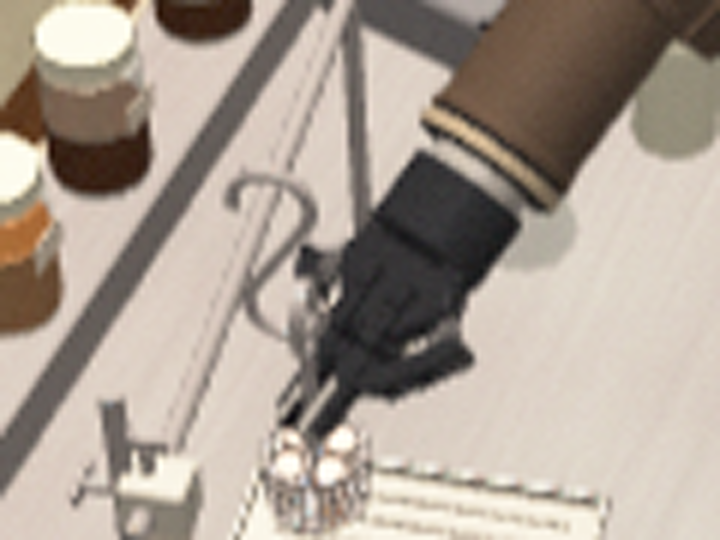

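View pics/sc26c.png

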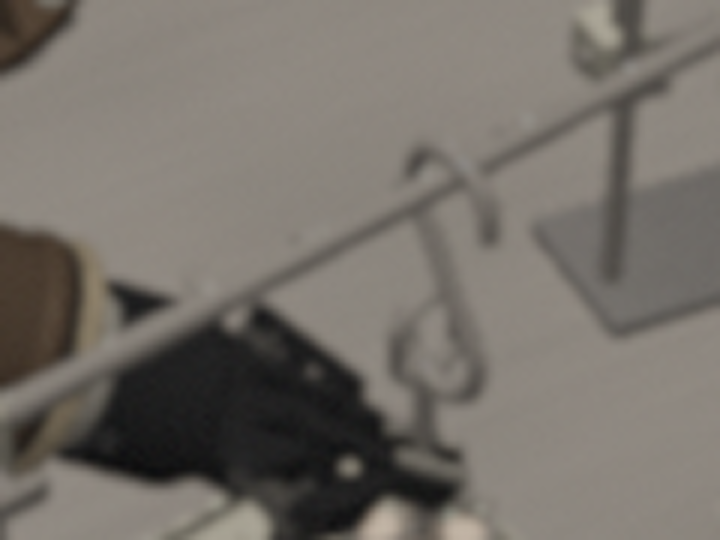

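Emit:
{"op": "send_rows", "data": {"delta_pos": [[-0.4, 1.9, 2.5], [-2.8, 1.9, 3.8], [-4.3, 1.8, 4.8], [-5.2, 0, 3], [-4.3, 0, 2.5], [0, 0, 0], [0, 0, 0]], "twist": [[0, 0, 0], [0, 0, 0], [0, 0, 0], [0, 0, 0], [0, 0, 0], [0, 0, 0], [0, 0, 0]]}}

```text
t: 25.72
position: [0.6949, 0.0043, 0.131]
tcp_rot: [3.141, -1.049, 1.194]
wrist_force: [1.1, 0.2, -1.7]
width: 0.0076
```

```bash
python3 chk.py 27
```

```text
25.7167 [0.6949 0.0043 0.131 ] [ 3.141  -1.0486  1.1937] [ 1.0718  0.2053 -1.6725] 0.007643578587731772
basket axis rel hook x,y -0.006226960944529397 0.0022444196756763535 crown inner 0.23557398727438775
(-22, -36) [204.8   0.3]
(0, -60) [310.1 103.6]
(22, -38) [405.2 -19.8]
(0, -56) [311.3  87.1]
```

View pics/w27.png

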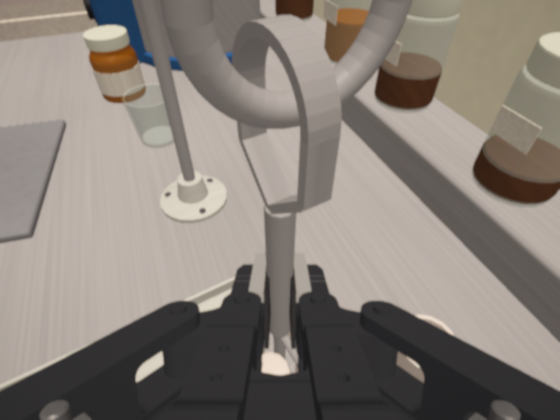

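View pics/sc27c.png

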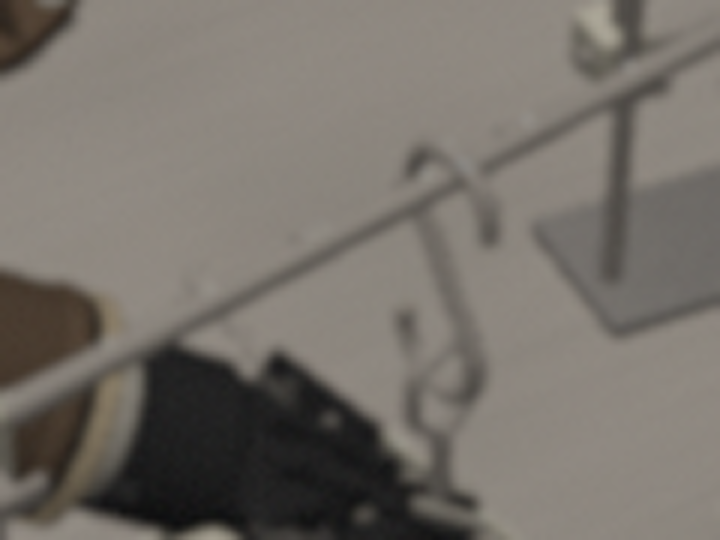

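Emit:
{"op": "send_rows", "data": {"delta_pos": [[-2.6, 0, 1.5], [-2.6, 0, 1.5], [-1.7, 0, 1], [-0.9, 0, 0.5], [0, 0, 0]], "twist": [[0, 0, 0], [0, 0, 0], [0, 0, 0], [0, 0, 0], [0, 0, 0]]}}

```text
t: 26.28
position: [0.6953, 0.0043, 0.1228]
tcp_rot: [3.139, -1.049, 1.195]
wrist_force: [0.2, -0.6, 1.9]
width: 0.0076
```

Emit:
{"op": "send_rows", "data": {"delta_pos": [[-0.9, 0, 0.5], [-0.9, 0, 0.5], [0, 0, 0], [0, 0, 0]], "twist": [[0, 0, 0], [0, 0, 0], [0, 0, 0], [0, 0, 0]]}}

```text
t: 26.62
position: [0.6958, 0.0042, 0.122]
tcp_rot: [3.136, -1.05, 1.198]
wrist_force: [0.6, -0.2, 11.3]
width: 0.0075
```

Emit:
{"op": "send_rows", "data": {"delta_pos": [[0.9, 0, -0.5], [0.4, 0, -0.2], [0, 0, 0]], "twist": [[0, 0, 0], [0, 0, 0], [0, 0, 0]]}}

```text
t: 26.87
position: [0.6954, 0.0042, 0.1225]
tcp_rot: [3.138, -1.049, 1.197]
wrist_force: [0.7, -0.2, 5.6]
width: 0.0077
```

```bash
python3 chk.py 28
```

```text
26.8667 [0.6954 0.0042 0.1225] [ 3.1377 -1.0487  1.1966] [ 0.6707 -0.1935  5.5785] 0.007662527587770443
basket axis rel hook x,y -0.006089874078505518 0.002362199811277152 crown inner 0.22612555368895973
(-22, -36) [193.7 -67.1]
(0, -60) [311.1  67. ]
(22, -38) [415.  -71.7]
(0, -56) [312.4  47.7]
```

View pics/w28.png

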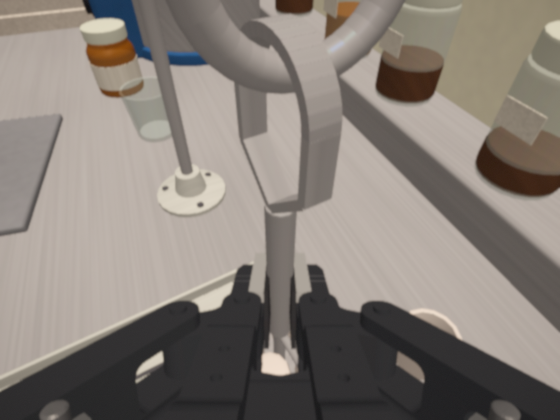

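View pics/sc28c.png

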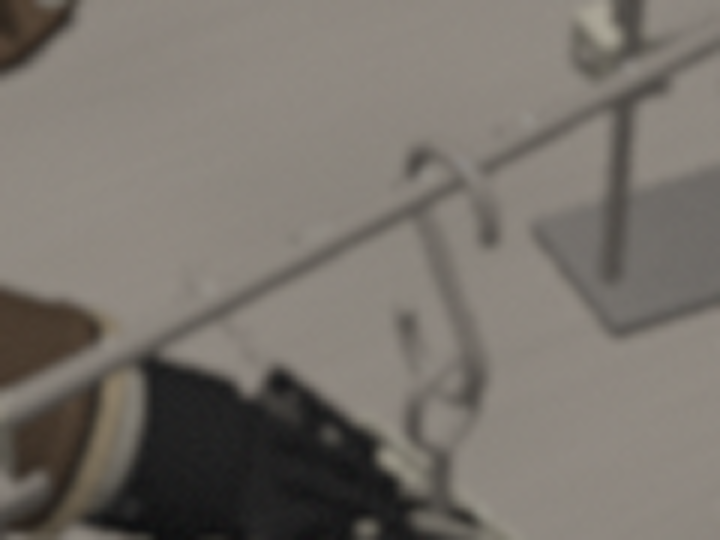

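View pics/sd28c.png

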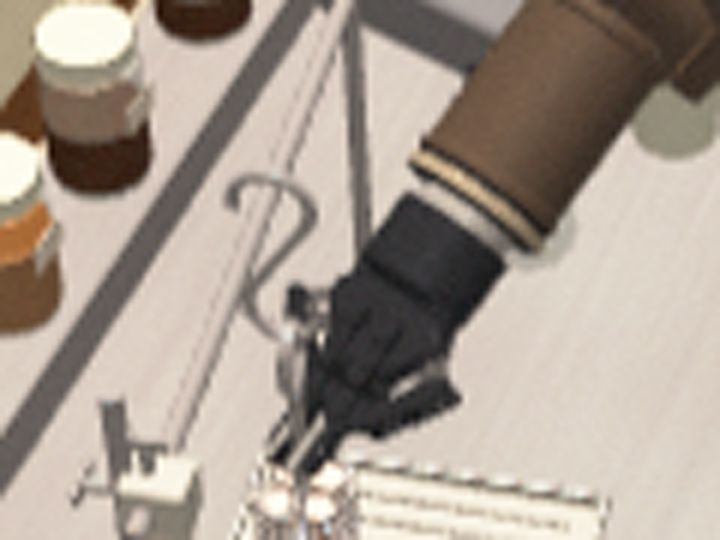

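Emit:
{"op": "send_rows", "data": {"delta_pos": [[0, 0, 0], [0, 0, 0], [0, 0, 0], [0, 0, 0], [0, 0, 0], [0, 0, 0]], "twist": [[0, 0, 0], [0, 0, 0], [0, 0, 0], [0, 0, 0], [0, 0, 0], [0, 0, 0]], "fingers": 0.7}}

```text
t: 27.52
position: [0.6951, 0.0042, 0.1219]
tcp_rot: [3.139, -1.048, 1.195]
wrist_force: [-0.2, 1.6, 0.8]
width: 0.0599
```

```bash
python3 chk.py 29
```

```text
27.5167 [0.6951 0.0042 0.1219] [ 3.1391 -1.0483  1.1954] [-0.2476  1.5874  0.8218] 0.0599090653517942
basket axis rel hook x,y -0.006266039376436761 0.0023787634759184005 crown inner 0.2257328162071365
(-22, -36) [194.1 -72.1]
(0, -60) [312.1  64.2]
(22, -38) [416.6 -75.8]
(0, -56) [313.4  44.7]
```

View pics/w29.png

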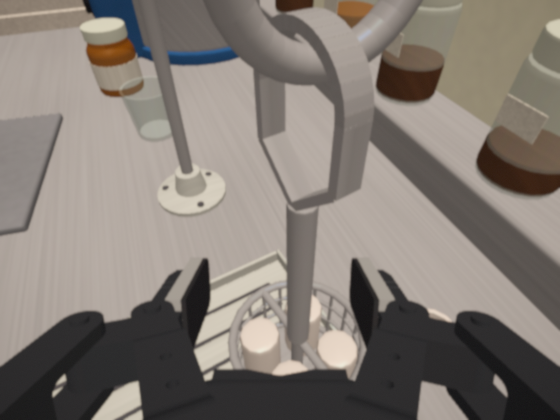

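View pics/sc29c.png

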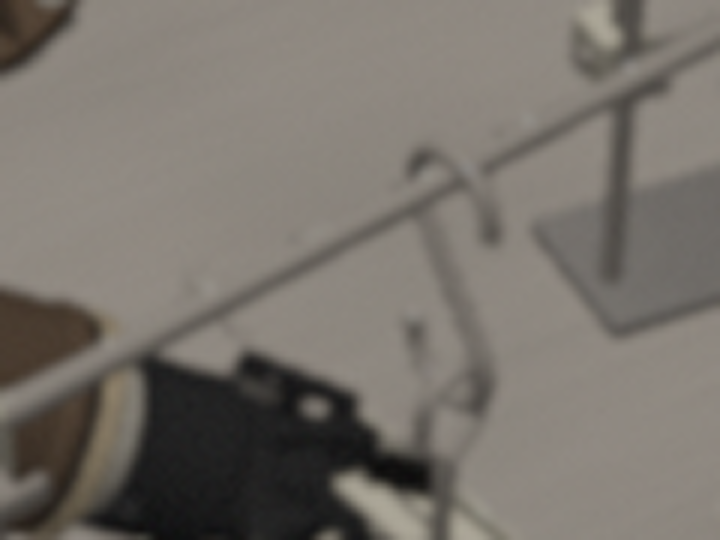

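Emit:
{"op": "send_rows", "data": {"delta_pos": [[0, 2, -5], [0, 2, -10], [0, 0, -15], [0, 0, -20], [0, 0, -25], [0, 0, -25], [0, 0, -25], [0, 0, -15], [0, 0, 0], [0, 0, 0]], "twist": [[0, 0, 0], [0, 0, 0], [0, 0, 0], [0, 0, 0], [0, 0, 0], [0, 0, 0], [0, 0, 0], [0, 0, 0], [0, 0, 0], [0, 0, 0]]}}

```text
t: 28.5
position: [0.654, -0.1114, 0.1925]
tcp_rot: [3.137, -1.048, 1.196]
wrist_force: [-0.1, 0.0, -0.6]
width: 0.0599
```

```bash
python3 chk.py 30
```

```text
28.5 [ 0.654  -0.1114  0.1925] [ 3.1365 -1.0479  1.1959] [-0.0938  0.0235 -0.6204] 0.05990416977869298
basket axis rel hook x,y -0.06333769671136487 -0.10392191830762366 crown inner 0.29520688302190196
(-22, -36) [247.4  62.9]
(0, -60) [282.9  95.4]
(22, -38) [316.2  50.5]
(0, -56) [283.   89.1]
```

View pics/w30.png

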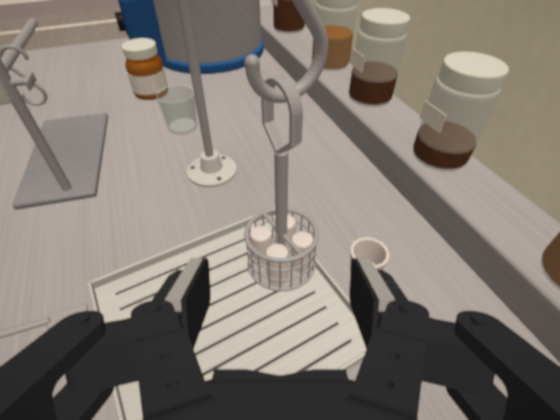

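View pics/sd30.png

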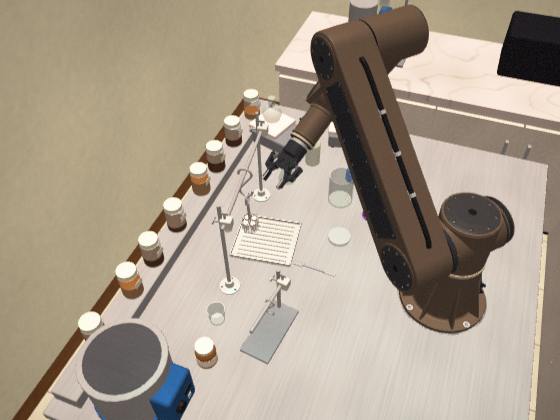

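Emit:
{"op": "send_rows", "data": {"delta_pos": [[0, 0, -10], [0, 0, -10], [0, 0, 0], [0, 0, 0], [0, 0, 0], [0, 0, 0], [0, 0, 0], [0, 0, 0], [0, 0, 0], [0, 0, 0], [0, 0, 0], [0, 0, 0]], "twist": [[0, 0, 0], [0, 0, 0], [0, 0, 0], [0, 0, 0], [0, 0, 0], [0, 0, 0], [0, 0, 0], [0, 0, 0], [0, 0, 0], [0, 0, 0], [0, 0, 0], [0, 0, 0]]}}

```text
t: 29.65
position: [0.6476, -0.1261, 0.2018]
tcp_rot: [3.139, -1.048, 1.196]
wrist_force: [0.1, 0.1, 0.7]
width: 0.0597
```

Emit:
{"op": "send_rows", "data": {"delta_pos": [[0, 0, 0], [0, 0, 0], [0, 0, 0], [0, 0, 0], [0, 0, 0], [0, 0, 0], [0, 0, 0], [0, 0, 0], [0, 0, 0], [0, 0, 0], [0, 0, 0], [0, 0, 0]], "twist": [[0, 0, 0], [0, 0, 0], [0, 0, 0], [0, 0, 0], [0, 0, 0], [0, 0, 0], [0, 0, 0], [0, 0, 0], [0, 0, 0], [0, 0, 0], [0, 0, 0], [0, 0, 0]]}}

```text
t: 30.65
position: [0.6476, -0.1261, 0.2019]
tcp_rot: [3.139, -1.048, 1.196]
wrist_force: [-0.6, 0.5, -0.3]
width: 0.0595
```

```bash
python3 - <<'E'
from h import *
print(robot.get_state()['t'])
fs=[robot.grab_frame('wrist').astype(int) for _ in range(8)]
for i in range(8): cv2.imwrite(f'pics/m{i}.png',fs[i].astype(np.uint8)[...,::-1])
for f in fs[1:]: print(np.abs(f-fs[0])[20:300,210:350].mean(), np.abs(f-fs[0])[20:300,210:350].max())
c,_=snap('wrist','w31')
crop('w31',200,10,360,310,2,'w31c')
E
```

```text
30.65
0.5309863945578231 14
0.7011649659863946 21
0.8585969387755102 23
0.9828231292517007 32
1.078843537414966 32
1.1038095238095238 33
1.0523979591836734 32
```

View pics/w31c.png

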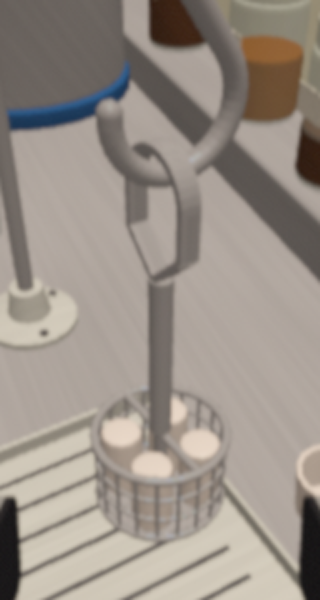

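Emit:
{"op": "send_rows", "data": {"delta_pos": [[0, 0, 0], [0, 0, 0], [0, 0, 0], [0, 0, 0], [0, 0, 0], [0, 0, 0], [0, 0, 0], [0, 0, 0], [0, 0, 0], [0, 0, 0], [0, 0, 0], [0, 0, 0]], "twist": [[0, 0, 0], [0, 0, 0], [0, 0, 0], [0, 0, 0], [0, 0, 0], [0, 0, 0], [0, 0, 0], [0, 0, 0], [0, 0, 0], [0, 0, 0], [0, 0, 0], [0, 0, 0]]}}

```text
t: 32.1
position: [0.6476, -0.1261, 0.2019]
tcp_rot: [3.139, -1.048, 1.196]
wrist_force: [-0.4, -0.3, -0.2]
width: 0.0598
```

Emit:
{"op": "send_rows", "data": {"delta_pos": [[0, 0, 0], [0, 0, 0], [0, 0, 0], [0, 0, 0], [0, 0, 0], [0, 0, 0], [0, 0, 0], [0, 0, 0], [0, 0, 0], [0, 0, 0], [0, 0, 0], [0, 0, 0]], "twist": [[0, 0, 0], [0, 0, 0], [0, 0, 0], [0, 0, 0], [0, 0, 0], [0, 0, 0], [0, 0, 0], [0, 0, 0], [0, 0, 0], [0, 0, 0], [0, 0, 0], [0, 0, 0]]}}

```text
t: 33.1
position: [0.6477, -0.1261, 0.2019]
tcp_rot: [3.139, -1.048, 1.196]
wrist_force: [0.2, -0.6, 0.1]
width: 0.0598
```

Emit:
{"op": "send_rows", "data": {"delta_pos": [[0, 0, 0], [0, 0, 0], [0, 0, 0], [0, 0, 0], [0, 0, 0], [0, 0, 0], [0, 0, 0], [0, 0, 0], [0, 0, 0], [0, 0, 0], [0, 0, 0], [0, 0, 0]], "twist": [[0, 0, 0], [0, 0, 0], [0, 0, 0], [0, 0, 0], [0, 0, 0], [0, 0, 0], [0, 0, 0], [0, 0, 0], [0, 0, 0], [0, 0, 0], [0, 0, 0], [0, 0, 0]]}}

```text
t: 34.1
position: [0.6476, -0.1261, 0.2019]
tcp_rot: [3.139, -1.048, 1.196]
wrist_force: [0.1, -0.1, -1.0]
width: 0.06
```

```bash
python3 - <<'E'
from h import *
from g import *
print(robot.get_state()['t'])
fs=[]
for i in range(12):
    f=robot.grab_frame('wrist'); fs.append(f.astype(int))
for f in fs[1:]: print(round(np.abs(f-fs[0])[20:300,210:350].mean(),2), np.abs(f-fs[0])[20:300,210:350].max(),end=' | ')
g0=fs[0].astype(np.uint8)
for f in fs[3::3]:
    a=cv2.cvtColor(g0,7)[210:290,240:320].astype(np.float32);b=cv2.cvtColor(f.astype(np.uint8),7)[210:290,240:320].astype(np.float32); print(cv2.phaseCorrelate(a,b)[0])
c,_=snap('wrist','w32'); snap('side','sd32');snap('scene','sc32')
crop('sd32',180,100,400,265,3.6,'sd32c')
H=np.r_[railm,0]-.0013*yr
for n,z in(('under',.0555),('stemtop',.0555+.121),('crown',.0555+.171)): print(n,proj(c,H+[0,0,z]))
E
```

```text
34.1
0.41 12 | 0.45 14 | 0.46 14 | 0.44 14 | 0.39 12 | 0.4 11 | 0.44 11 | 0.52 14 | 0.57 18 | 0.6 19 | 0.62 19 | (0.04720044448302474, 0.046108731762728894)
(0.008689591828506593, -0.0241192942996733)
(-0.09479545486550478, -0.14887740999481025)
under (np.float64(281.89757191996375), np.float64(253.17671085548014))
stemtop (np.float64(282.9719321102593), np.float64(152.03985930582584))
crown (np.float64(283.6570113966166), np.float64(87.54867403116609))
```

View pics/w32.png

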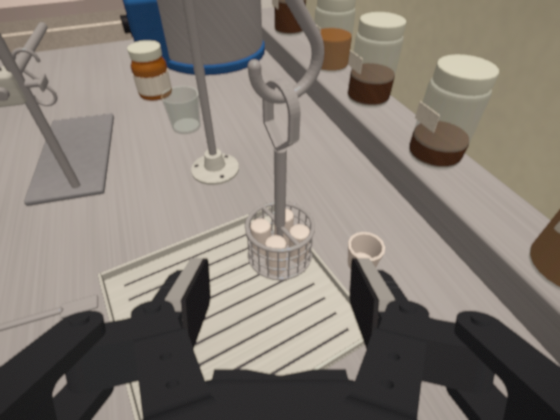

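View pics/sd32c.png

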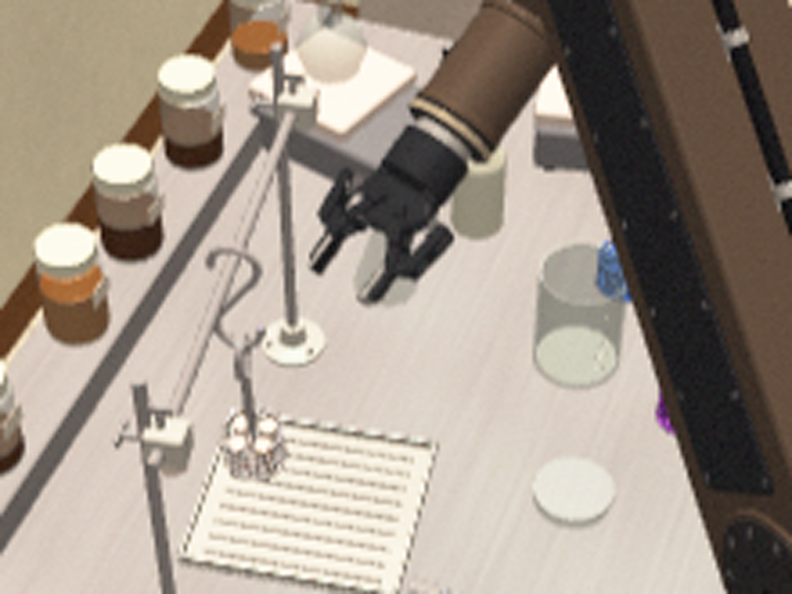

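```bash
python3 -c "
from workcell import robot
print(robot.sign_off(), robot.get_state()['t'])"
```

```text
the job is handed in; nothing more can be done
the job is handed in; nothing more can be done
```

I hung the larger S-hook on the middle of the cross rod and hung the basket on its lower curl, clear of the tray. I handed the job in at about 35 s of the 72 s; no verdict was reported.

**What I did:**
- I took the hook by the upright bar of its closed side and hung it on the rod. By the arm's position it sits about 1 mm from the rod's middle.
- I lifted the basket straight up out of the beaker by its loop, stood it on the tray and let go.
- I took it again by the stem with the tool turned to a slant, passed the loop over the tip of the lower curl and lowered it until it rested. Then I released it and backed away.

**Last checks:**
- **Hanging:** the basket hung in the lowest place of the curl. Its image position matched the predicted one to within a few pixels.
- **Swing:** what was left moved the image by only about 0.1 to 0.2 pixels after a few seconds' wait.
- **Robot:** the gripper was clear of everything, and the wrist force was near zero.
- **Other ware:** the beaker stood upright. The small S-hook was still on the stand, and the ware I could see had not visibly moved. I judged these by eye and did not measure them. The arm hid part of the side view.

**Disagreements:**
- **Rod height:** my first two-view measurement gave 343 mm against the stated 330 mm. A later view agreed with 330 mm, so I used that.
- **Hook position:** while I moved the loop in, the hook's lower part showed about 4 to 5 mm from where I had computed it, which the loop had room for.
- **Extra force:** I pressed the basket onto the tray with about 30 N, and onto the hook with about 11 N, before easing off.

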